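Turn a coated tile over into its carrier frame

TASK

First set the blue carrier frame flat on the fixture over both dowels, its black fin on the side away from the white tray. Then, without touching the tile, tip the white tray over (the orange bar is its handle) so that the tile tumbles into the frame's window and lies flat there with its orange face up. Finally lay the tray back down level, and leave the stapler, the parts drawer and the tape dispenser where they are.

Things in the scene. Friction and masses are not known exactly. Their poses are not given: they have to be found in the camera images.
- fixture: Fixed turn-over fixture: aluminium base plate 160 (x) by 260 (y) by 12 mm. Origin: underside, below the tray's hinge. x runs along the hinge; the tray is on the +y side, two dowels on the -y side. The frame belongs flat on the base plate (underside at z 12 mm), axes parallel to the fixture's, origin at x 0, y -59 mm; the window's floor is the base plate.
- dowel_a (a point): Top centre of the steel dowel at fixture x -54, y -56, z 30 mm; diameter 8 mm, standing 18 mm above the base plate, top edge rounded by 1.5 mm.
- dowel_b (a point): Top centre of the other, equal dowel, at fixture x +54, y -56, z 30 mm.
- hinge (a point): Middle of the tray's hinge axis, at fixture x 0, y 0, z 44 mm; the axis runs along fixture x.
- tray (a joint): Tilt of the tray, rad: 0 = level on its stops; grows as the orange bar rises and swings over towards the dowels; stop at 2.05. Little friction: let go, the tray (250 g) drops back from below about 1.3 and falls over beyond that. The tile slides to the wall by the hinge, stands on that wall near 1.57, and topples out at about 1.7 to 2.0.
- tray_bar (a point): Middle of the free part of the round orange bar (diameter 12 mm, 74 mm long, along fixture x) that sticks out of the tray's corner to fixture -x. Tray level: at fixture x -82, y +113, z 65 mm; it swings with the tray about the hinge at radius 115 mm. It can be pinched from above and turns in the fingers.
- tile: Square tile 50 by 50 by 8 mm, about 45 g, one face grey, the other coated orange. Origin at its centre; its z axis points out of the grey face, which is up at the start. It lies loose in the tray.
- frame: Blue carrier frame, plate 140 (x) by 106 (y) by 12 mm, about 220 g, with a window 73 by 73 mm centred at y +3 mm, a through hole of 9 mm on each side of the window, and a black upright grip fin. Origin: centre of its underside.
- frame_hole_a (a point): Lower mouth of the hole at frame x -54, y +3, z 0 mm, which goes over dowel_a.
- frame_hole_b (a point): Lower mouth of the hole at frame x +54, y +3, z 0 mm, which goes over dowel_b.
- frame_grip (a point): Where to grip the fin, at frame x 0, y -45, z 42 mm. The fin is 60 mm long in x, 12 mm thick in y and reaches from z 12 to z 52 mm.
- stapler: Black and orange stapler, 30 by 115 by 38 mm, long in y; origin at the centre of its underside. Leave it alone.
- parts_drawer: Clear plastic drawer with brass fittings, 90 by 110 by 45 mm; origin at the centre of its underside. Leave it alone.
- tape_dispenser: Flat bluish clear tape dispenser, about 95 by 64 by 19 mm; origin under the middle of its 64 mm disc. Leave it alone.
- tray_floor (a point): Middle of the floor of the white open tray, at fixture x 0, y +55, z 59 mm when level; inside 66 (x) by 106 (y) mm, walls 12 mm high and 3 mm thick all round. The floor lies 15 mm above the hinge axis when level.
There are look-alikes about, which are no part of the job. Of the things that look like the frame, the larger one is meant. Of the things that look like the tile, the smaller one is meant.

How it is judged:
On the way, in this order (a step that is already met when the one before it is completed fails the run):
1. the carrier frame lies on the base plate over both dowels, the tile still grey face up in the tray (horizontal distance between frame_hole_a and dowel_a below 0.003 m and horizontal distance between frame_hole_b and dowel_b below 0.003 m and z of frame in the frame of fixture below 0.0145 m and angle between frame's own z axis and vertical below 0.04 rad and z of tile in the frame of fixture above 0.055 m and angle between tile's own z axis and vertical below 0.3 rad), for 0.2 s.
2. the tile has tumbled out of the tipped tray into the frame's window, grey face down (angle between tile's own z axis and vertical above 2.2 rad and z of tile in the frame of fixture below 0.045 m and y of tile in the frame of fixture below -0.03 m and value of joint tray above 0.3 rad), for 0.1 s.
At the end, for the whole second after the job is handed in: The frame lies flat on the base plate (within 2.5 mm) with both holes over their dowels (each within 3 mm); the tile lies flat on the base plate inside the window, orange face up (within 0.1 rad), at rest; the tray is back down (below 0.06 rad) (horizontal distance between frame_hole_a and dowel_a below 0.003 m and horizontal distance between frame_hole_b and dowel_b below 0.003 m and z of frame in the frame of fixture below 0.0145 m and angle between frame's own z axis and vertical below 0.04 rad and angle between tile's own z axis and vertical above 3.04 rad and z of tile in the frame of fixture below 0.019 m and horizontal distance between tile and frame below 0.03 m and linear speed of tile below 0.02 m/s and value of joint tray below 0.06 rad); the robot touches nothing.
It fails at once if the robot touches the tile (contact force between any of the fingers, the arm and tile above 0.2 N).
It fails at once if the stapler, the parts drawer or the tape dispenser is moved by more than 30 mm (distance of any of stapler, parts_drawer, tape_dispenser from where it was at the start of the episode above 0.03 m).
It also fails if it takes over 64 s, if anything falls off the work surface, if the arm or the gripper's body presses on something with over 40 N, if the wrist force passes 120 N, or if a joint passes its speed limit or range.

ROBOT

A 7-joint arm with a two-finger parallel gripper is mounted at the origin on the work surface. World frame = base frame: x ahead of the robot, y to its left, z up, the work surface at z = 0. Lengths are in m, angles in rad, forces in N, time in s.
With the tool pointing down it reaches from about 0.35 to 0.9 m from the base axis. Payload 8.1 kg.
Tool frame: the origin (TCP) lies at the very end of the fingers, on their centre line; the grasp point (between the pads) lies 19 mm behind it; z points along the fingers, y is the direction in which the jaws open and shut (so a half turn about z gives the same grasp; the last joint's range is limited). The gripper opens to 92 mm and grips with 3 to 60 N. Pads are 19 mm wide; open, the fingers measure 130 mm over their backs; the gripper's body (75 mm by 190 mm) begins 47 mm behind the grasp point.
Start: joints at [-1.225, 0.434, 0.025, 1.573, -0.012, 1.134, -0.075], TCP at [0.271, 0.563, 0.227] pointing down, gripper open.
Joint ranges: [-2.62, 2.62], [-0.44, 2.09], [-1.27, 1.32], [0.08, 2.57], [-1.32, 4.46], [0.12, 2], [-2.74, 2.74]. Speed limits (rad/s): [2.22, 2.22, 3.01, 3.01, 3.14, 3.14, 3.14].

INTERFACE

Orientations are given as a rotation vector (axis times angle).
In Python, from cell import observe, get_image, sign_off gives the robot as it stands.
- The arm moves only by the tool arm_command, never from a script. Its argument "deltas" is a list of rows, each an object with "xyz": the shift along the tool's x, y, z in cm, a list of three; "turn": the turn about the tool's z in degrees; "jaw": the closure in counts, from 0 (fully open) to 255 (shut). A call has 1 to 5 rows; each row is the pose to reach, as a shift and turn from the pose measured when the call began, along the tool's axes at that moment; what a row does not reach only later rows make up. A row lasts 1/12 s, in which the tool goes at most 41.7 mm and 7.16 degrees, less where a joint would pass 70% of its speed; a pose out of reach is approached as far as the arm can. A call with a gripper value outside its range is refused whole. The fingers move at their own pace and stop on an object; "force" is the grip in N (left out, the last holds). Time passes only in rows, so rows that repeat a pose let the fingers close. It gives the time, the measured TCP pose, the force and the opening at its end, in the units of the state.
- observe(): the state, without advancing time (a new reading comes with each control period).
- get_image(name): name is "scene" or "top" or "wrist"; returns a dict with "frame" (400x640x3 uint8, red, green, blue), "depth" (400x640 float32, m along the optical axis (not along the pixel's ray), 0 where there is no reading), "camera_matrix" (3x3 intrinsics, pixels), "distortion" ([k1, k2, p1, p2, k3] as OpenCV has them; the pictures are not rectified), "cam_to_world" (4x4, takes a point from camera to world coordinates). Camera axes: x right, y up, looking along -z (the intrinsics and any distortion apply to the point x, -y, -z); pixel columns grow to the right and rows downward; lengths in m; the calibration is good to about 2 mm. A picture is of the moment at which its call begins.
- sign_off(): hands the job in, once; it reports no verdict.
The state is a dict: "clock": time; "joints": joint angles; "dq": joint speeds; "joint_efforts": joint torques, N m; "position": TCP position; "ee_rot": TCP orientation; "force": force on the tool from outside, world axes, zero at the start; "ft_torque": the same for the moment, N m; "width": opening from 0.0 (shut) to 1.0 (fully open).
Only numpy, scipy, OpenCV 4.12 (cv2) and the standard library are available. Lean on these libraries where they do the work, as an engineer would, in place of code of your own. Each camera call takes 0.05 s, during which the arm holds its last target.

## Working session

There is one attempt and no reset: what is moved stays moved. The work goes in short steps, Python scripts to look and compute and a tool call to move; the robot and the scene stay as the last step left them, time stands still between calls to the robot, and variables do not carry over. Pictures are saved under pics/ and viewed, and the job is handed in when it is done.

Besides the shell and the picture viewer there is one more tool, called as a command line: name --argument value ..., lists and objects as JSON in quotes. arm_command: Moves the arm, as the interface text tells. Its arguments: {"type":"object","properties":{"deltas":{"type":"array","items":{"type":"object","properties":{"xyz":{"type":"array","items":{"type":"number"}},"turn":{"type":"number"},"jaw":{"type":"number"}}}},"force":{"type":"number"}},"required":["deltas"]}

```bash
ls; mkdir -p pics; cat > h.py <<'E'
import numpy as np, cv2
from cell import observe, get_image, sign_off
from scipy.spatial.transform import Rotation as R
def snap(n,f):
    im=get_image(n); np.savez('pics/'+f+'.npz',**{k:np.array(v) for k,v in im.items()})
    cv2.imwrite('pics/'+f+'.png',im['frame'][:,:,::-1]); return im
def load(f): return dict(np.load('pics/'+f+'.npz'))
def ray(im,u,v):
    p=cv2.undistortPoints(np.array([[[u,v]]],float),im['camera_matrix'],im['distortion'])[0,0]
    return np.array([p[0],-p[1],-1.])
def at_z(im,u,v,z):
    d=im['cam_to_world'][:3,:3]@ray(im,u,v); o=im['cam_to_world'][:3,3]
    return o+d*(z-o[2])/d[2]
def at_d(im,u,v):
    d=im['depth'][int(round(v)),int(round(u))]
    return im['cam_to_world'][:3,:3]@(ray(im,u,v)*d)+im['cam_to_world'][:3,3]
def crop(im,x0,y0,x1,y1,f,s=3):
    cv2.imwrite('pics/'+f+'.png',cv2.resize(im['frame'][y0:y1,x0:x1,::-1],None,fx=s,fy=s,interpolation=cv2.INTER_CUBIC))
def proj(im,P):
    T=np.linalg.inv(im['cam_to_world']); q=T[:3,:3]@np.array(P)+T[:3,3]
    q=np.array([q[0],-q[1],-q[2]])
    return cv2.projectPoints(q.reshape(1,1,3),np.zeros(3),np.zeros(3),im['camera_matrix'],im['distortion'])[0].ravel()
E
python3 - <<'E'
from h import *
for n in ['top','scene','wrist']:
    im=snap(n,n+'0')
print(observe())
E
```

```text
pics
{'clock': 0.15, 'joints': array([-1.22458672,  0.43507311,  0.02496781,  1.57386208, -0.01159736,
        1.1340537 , -0.07508382]), 'dq': array([-1.75071686e-04, -1.95511472e-03,  2.01827346e-04, -2.71385629e-03,
       -3.43829769e-04,  5.15691977e-05, -2.32211424e-04]), 'joint_efforts': array([ 1.71791067e-03, -6.68266726e+01,  9.85708125e-01, -3.14693248e+01,
       -6.05122908e-02,  3.93699075e-02,  8.59297188e-05]), 'position': array([0.27105135, 0.56272506, 0.22612894]), 'ee_rot': array([-6.99118717e-01, -3.06264386e+00,  1.94800291e-03]), 'force': array([-0.40844781,  0.34920475, -0.83753759]), 'ft_torque': array([-0.06520367, -0.03907135, -0.01944038]), 'width': 0.9992722026001399}
```

View pics/top0.png

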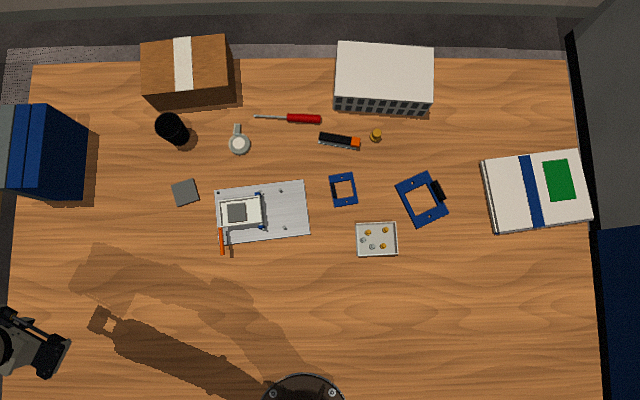

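View pics/scene0.png

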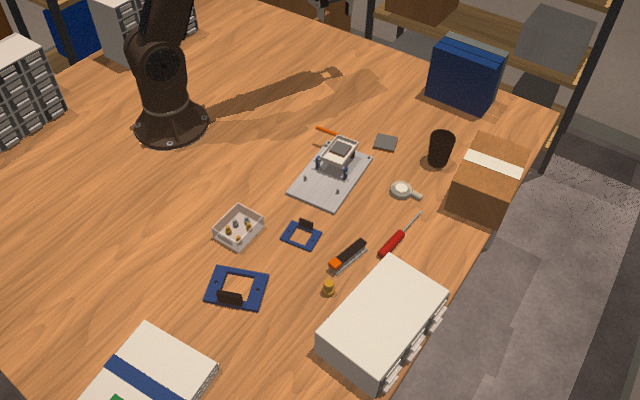

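View pics/wrist0.png

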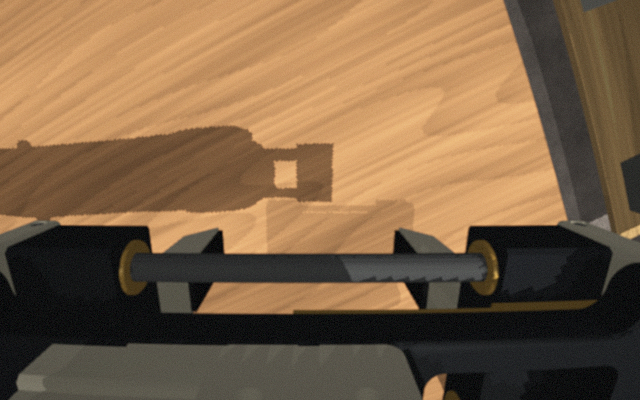

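```bash
python3 - <<'E'
from h import *
im=load('top0')
crop(im,195,165,325,262,'c1',6)
crop(im,320,160,460,265,'c2',5)
for u,v in [(303,390),(281,191),(237,180),(184,192)]: print(u,v,at_d(im,u,v).round(4))
E
```

```text
303 390 [ 0.0867 -0.0015  0.0202]
281 191 [0.6275 0.0566 0.0124]
237 180 [0.6635 0.1852 0.002 ]
184 192 [0.6285 0.336  0.0103]
```

View pics/c1.png

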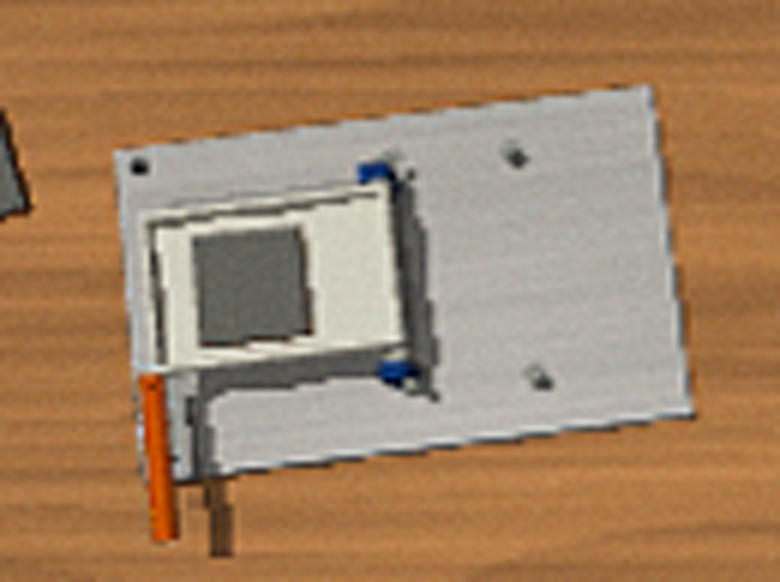

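View pics/c2.png

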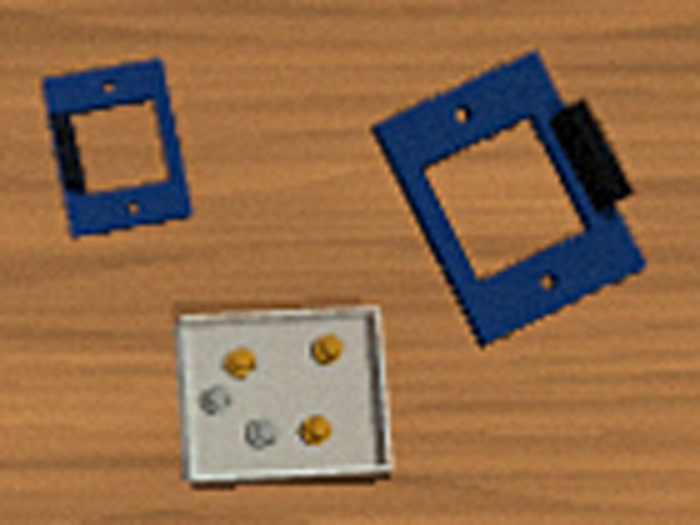

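```bash
cat > fit.py <<'E'
from h import *
from scipy.optimize import least_squares
def fit(im,pts,x0,off,s,zoff=False):
    obs=np.array([[(c[0]+.5)/s-.5+off[0],(c[1]+.5)/s-.5+off[1]] for c,_ in pts]); M=np.array([m for _,m in pts],float)/1000
    def f(p):
        W=np.c_[M@np.zeros((3,0)),M] if 0 else M
        c,sn=np.cos(p[2]),np.sin(p[2])
        return (np.array([proj(im,[p[0]+c*m[0]-sn*m[1],p[1]+sn*m[0]+c*m[1],m[2]]) for m in M])-obs).ravel()
    r=least_squares(f,x0,loss='soft_l1'); print(r.x.round(4),'res px\n',r.fun.reshape(-1,2).round(2)); return r.x
E
python3 - <<'E'
from fit import *
im=load('top0')
fr=[((537,52),(70,-53,12)),((374,128),(70,53,12)),((483,345),(-70,53,12)),((645,265),(-70,-53,12)),((462,115),(54,3,12)),((548,283),(-54,3,12)),((530,118),(36.5,-33.5,12)),((425,170),(36.5,39.5,12)),((585,230),(-36.5,-33.5,12)),((478,278),(-36.5,39.5,12))]
fit(im,fr,[.6,-.3,.3],(320,160),5)
fx=[((650,87),(80,-130,12)),((115,152),(80,130,12)),((692,412),(-80,-130,12)),((148,482),(-80,130,12)),((513,148),(54,-56,30)),((537,371),(-54,-56,30))]
fit(im,fx,[.6,.1,0],(195,165),6)
print(im['cam_to_world'])
E
```

```text
[ 0.5997 -0.3465  0.4214] res px
 [[-0.47 -0.16]
 [-0.11 -0.41]
 [ 0.08  0.13]
 [ 0.18  0.51]
 [ 0.09  0.01]
 [-0.04  0.07]
 [ 0.32 -0.37]
 [-0.94 -0.36]
 [ 0.91 -0.15]
 [-0.05  0.91]]
[0.5696 0.1107 0.1166] res px
 [[ 0.96 -0.87]
 [ 0.19 -0.28]
 [ 1.06  0.15]
 [-0.18  0.34]
 [-1.27 -0.14]
 [-0.79  0.64]]
[[-0.01415017  0.987194   -0.15889548  0.4214321 ]
 [-0.9998273  -0.01205467  0.01414407 -0.03253177]
 [ 0.01204751  0.15906818  0.98719409  1.12763195]
 [ 0.          0.          0.          1.        ]]
```

```bash
cat >> h.py <<'E'
def goto(pos,heading):
    "tool deltas (cm, deg) for a down-pointing tool to reach pos with tool y heading (deg)"
    s=observe(); Rm=R.from_rotvec(s['ee_rot']).as_matrix()
    d=Rm.T@(np.array(pos)-s['position'])*100
    h=np.degrees(np.arctan2(Rm[1,1],Rm[0,1]))
    t=-((heading-h+180)%360-180)
    print('t',round(s['clock'],2),'pos',s['position'].round(4),'head',h.round(2),'zax',Rm[:,2].round(4),'w',round(s['width'],4),'F',s['force'].round(1),'j7',s['joints'].round(2)[-1],'j',s['joints'].round(2))
    print('  ->xyz',d.round(3),'turn',round(t,2))
E
python3 - <<'E'
from h import *
w=load('wrist0'); T=w['cam_to_world']; s=observe(); Rm=R.from_rotvec(s['ee_rot']).as_matrix()
print(Rm.T@(T[:3,3]-s['position'])); print((Rm.T@T[:3,:3]).round(3)); print(w['camera_matrix'],w['distortion'])
goto([.45,.10,.25],-10)
E
```

```text
[ 0.06621435  0.0010385  -0.15764158]
[[-0.     0.969  0.246]
 [ 1.    -0.     0.001]
 [ 0.001  0.246 -0.969]]
[[313.69581927   0.         308.26147879]
 [  0.         313.69581927 200.35609057]
 [  0.           0.           1.        ]] [-0.05213467  0.          0.          0.          0.        ]
t 0.15 pos [0.2711 0.5627 0.2261] head 64.28 zax [-4.0e-04 -1.2e-03 -1.0e+00] w 0.9993 F [-0.4  0.3 -0.8] j7 -0.08 j [-1.22  0.44  0.02  1.57 -0.01  1.13 -0.08]
  ->xyz [-36.202 -33.927  -2.341] turn 74.28
```

```bash
python3 - <<'E'
from h import *
goto([.44,.07,.24],-83)
E
```

```text
t 0.15 pos [0.2711 0.5627 0.2261] head 64.28 zax [-4.0e-04 -1.2e-03 -1.0e+00] w 0.9993 F [-0.4  0.3 -0.8] j7 -0.08 j [-1.22  0.44  0.02  1.57 -0.01  1.13 -0.08]
  ->xyz [-36.603 -37.062  -1.337] turn 147.28
```

arm_command --deltas '[{"xyz":[-36.6,-37,-1.3],"turn":147},{"xyz":[-36.6,-37,-1.3],"turn":147},{"xyz":[-36.6,-37,-1.3],"turn":147},{"xyz":[-36.6,-37,-1.3],"turn":147},{"xyz":[-36.6,-37,-1.3],"turn":147}]'

```text
schema error: expected keys xyz, turn, jaw
```

```bash
python3 - <<'E'
from h import *
goto([.44,.07,.24],-83)
E
```

```text
t 0.15 pos [0.2711 0.5627 0.2261] head 64.28 zax [-4.0e-04 -1.2e-03 -1.0e+00] w 0.9993 F [-0.4  0.3 -0.8] j7 -0.08 j [-1.22  0.44  0.02  1.57 -0.01  1.13 -0.08]
  ->xyz [-36.603 -37.062  -1.337] turn 147.28
```

arm_command --deltas '[{"xyz":[-36.6,-37,-1.3],"turn":147,"jaw":0},{"xyz":[-36.6,-37,-1.3],"turn":147,"jaw":0},{"xyz":[-36.6,-37,-1.3],"turn":147,"jaw":0},{"xyz":[-36.6,-37,-1.3],"turn":147,"jaw":0},{"xyz":[-36.6,-37,-1.3],"turn":147,"jaw":0}]'

```text
clock: 0.57
position: [0.339, 0.3641, 0.2317]
ee_rot: [1.615, 2.695, -0.001]
force: [1.4, -0.2, 0.3]
width: 1.001
```

```bash
python3 - <<'E'
from h import *
goto([.44,.07,.24],-83)
E
```

```text
t 0.57 pos [0.339  0.3641 0.2317] head 28.13 zax [-0.e+00 -4.e-04 -1.e+00] w 1.0007 F [ 1.4 -0.2  0.3] j7 -0.38 j [-1.09  0.22  0.2   1.88 -0.05  1.04 -0.38]
  ->xyz [-30.698  -4.954  -0.816] turn 111.13
```

arm_command --deltas '[{"xyz":[-30.7,-5,-0.8],"turn":111,"jaw":0},{"xyz":[-30.7,-5,-0.8],"turn":111,"jaw":0},{"xyz":[-30.7,-5,-0.8],"turn":111,"jaw":0},{"xyz":[-30.7,-5,-0.8],"turn":111,"jaw":0},{"xyz":[-30.7,-5,-0.8],"turn":111,"jaw":0}]'

```text
clock: 0.98
position: [0.4059, 0.1669, 0.2373]
ee_rot: [2.365, 2.068, 0.0]
force: [1.3, -0.4, 0.4]
width: 1.001
```

```bash
python3 - <<'E'
from h import *
goto([.44,.07,.24],-83)
E
```

```text
t 0.98 pos [0.4059 0.1669 0.2373] head -7.68 zax [ 2.e-04  1.e-04 -1.e+00] w 1.0014 F [ 1.3 -0.4  0.4] j7 -0.58 j [-0.88  0.11  0.41  2.01 -0.05  1.03 -0.58]
  ->xyz [-9.149  4.677 -0.271] turn 75.32
```

arm_command --deltas '[{"xyz":[-9.1,4.7,-0.3],"turn":75,"jaw":0},{"xyz":[-9.1,4.7,-0.3],"turn":75,"jaw":0},{"xyz":[-9.1,4.7,-0.3],"turn":75,"jaw":0},{"xyz":[-9.1,4.7,-0.3],"turn":75,"jaw":0},{"xyz":[-9.1,4.7,-0.3],"turn":75,"jaw":0}]'

```text
clock: 1.4
position: [0.4406, 0.0685, 0.2404]
ee_rot: [2.889, 1.234, 0.0]
force: [-1.0, 1.0, -0.3]
width: 0.997
```

```bash
python3 - <<'E'
from h import *
goto([.44,.07,.24],-83)
E
```

```text
t 1.4 pos [0.4406 0.0685 0.2404] head -43.73 zax [ 3.e-04 -3.e-04 -1.e+00] w 0.9973 F [-1.   1.  -0.3] j7 -0.94 j [-0.78  0.12  0.57  2.   -0.08  1.04 -0.94]
  ->xyz [ 0.065 -0.143  0.035] turn 39.27
```

arm_command --deltas '[{"xyz":[0,0,0],"turn":39.3,"jaw":0},{"xyz":[0,0,0],"turn":39.3,"jaw":0},{"xyz":[0,0,0],"turn":39.3,"jaw":0},{"xyz":[0,0,0],"turn":39.3,"jaw":0},{"xyz":[0,0,0],"turn":39.3,"jaw":0}]'

```text
clock: 1.82
position: [0.4404, 0.0685, 0.2402]
ee_rot: [3.128, 0.292, -0.0]
force: [0.2, 0.9, 0.0]
width: 0.999
```

arm_command --deltas '[{"xyz":[0,0,0],"turn":3.5,"jaw":0},{"xyz":[0,0,0],"turn":3.5,"jaw":0}]'

```text
clock: 1.98
position: [0.4401, 0.0685, 0.2401]
ee_rot: [3.135, 0.192, -0.001]
force: [0.4, 0.3, -0.2]
width: 0.999
```

```bash
python3 - <<'E'
from h import *
goto([.44,.07,.24],-83); snap('wrist','w1')
E
```

```text
t 1.98 pos [0.4401 0.0685 0.2401] head -83.0 zax [-4.e-04 -4.e-04 -1.e+00] w 0.9985 F [ 0.4  0.3 -0.2] j7 -1.61 j [-0.85  0.12  0.65  2.   -0.09  1.04 -1.61]
  ->xyz [ 0.004 -0.156  0.01 ] turn 0.0
```

View pics/w1.png

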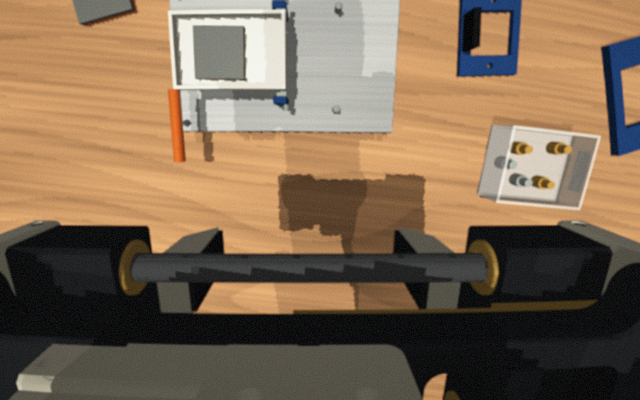

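```bash
python3 - <<'E'
from h import *
im=load('w1'); crop(im,260,0,405,140,'c3',5)
E
```

```text
(no output)
```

View pics/c3.png

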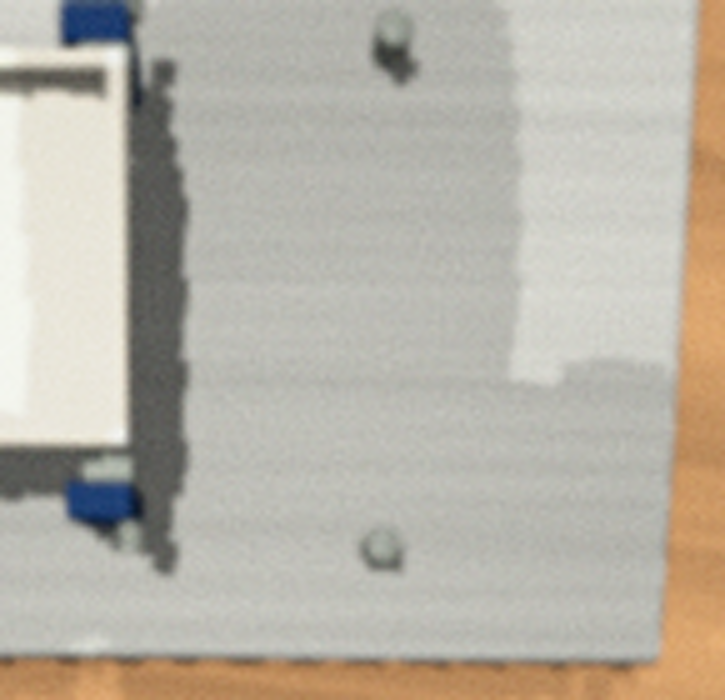

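```bash
python3 - <<'E'
from fit import *
im=load('w1')
fx=[((394,27),(54,-56,30)),((382,543),(-54,-56,30)),((659,660),(-80,-130,12))]
p=fit(im,fx,[.57,.11,.12],(260,0),5)
p=fit(im,fx[:2],[.57,.11,.12],(260,0),5)
E
```

```text
[0.5706 0.1105 0.1065] res px
 [[-0.14 -0.87]
 [-1.03  0.17]
 [ 2.6   0.85]]
[0.5698 0.1098 0.1158] res px
 [[ 0.01 -0.47]
 [-0.    0.54]]
```

```bash
python3 - <<'E'
from h import *
goto([.48,-.42,.20],-65.9)
E
```

```text
t 2.03 pos [0.4402 0.0685 0.2402] head -82.73 zax [-3.e-04 -3.e-04 -1.e+00] w 0.9999 F [-0.1 -0.7 -1. ] j7 -1.6 j [-0.85  0.12  0.65  2.   -0.09  1.04 -1.6 ]
  ->xyz [-2.237 48.964  4.027] turn -16.83
```

arm_command --deltas '[{"xyz":[-2.2,49,0],"turn":-17,"jaw":0},{"xyz":[-2.2,49,0],"turn":-17,"jaw":0},{"xyz":[-2.2,49,0],"turn":-17,"jaw":0},{"xyz":[-2.2,49,2],"turn":-17,"jaw":0},{"xyz":[-2.2,49,4],"turn":-17,"jaw":0}]'

```text
clock: 2.45
position: [0.4566, -0.1218, 0.234]
ee_rot: [3.069, 0.669, 0.002]
force: [1.3, 0.2, 0.6]
width: 1.002
```

```bash
python3 - <<'E'
from h import *
goto([.48,-.42,.20],-65.9)
E
```

```text
t 2.45 pos [ 0.4566 -0.1218  0.234 ] head -65.39 zax [ 1.2e-03  1.0e-04 -1.0e+00] w 1.0017 F [1.3 0.2 0.6] j7 -0.8 j [-0.48  0.2   0.75  1.96 -0.16  1.04 -0.8 ]
  ->xyz [-10.288  28.083   3.397] turn 0.51
```

arm_command --deltas '[{"xyz":[-10.3,28,3.4],"turn":0.5,"jaw":0},{"xyz":[-10.3,28,3.4],"turn":0.5,"jaw":0},{"xyz":[-10.3,28,3.4],"turn":0.5,"jaw":0},{"xyz":[-10.3,28,3.4],"turn":0.5,"jaw":0},{"xyz":[-10.3,28,3.4],"turn":0.5,"jaw":0}]'

```text
clock: 2.87
position: [0.4722, -0.3285, 0.2098]
ee_rot: [-3.071, -0.662, -0.002]
force: [1.3, 0.3, 0.8]
width: 0.997
```

```bash
python3 - <<'E'
from h import *
goto([.48,-.42,.20],-65.9)
E
```

```text
t 2.87 pos [ 0.4722 -0.3285  0.2098] head -65.66 zax [ 1.e-03  6.e-04 -1.e+00] w 0.997 F [1.3 0.3 0.8] j7 -0.29 j [-0.02  0.43  0.76  1.76 -0.34  1.08 -0.29]
  ->xyz [-3.065  8.656  0.973] turn 0.24
```

arm_command --deltas '[{"xyz":[-3,8.7,1],"turn":0.2,"jaw":0},{"xyz":[-3,8.7,1],"turn":0.2,"jaw":0},{"xyz":[-3,8.7,1],"turn":0.2,"jaw":0},{"xyz":[-3,8.7,1],"turn":0.2,"jaw":0}]'

```text
clock: 3.2
position: [0.4789, -0.4243, 0.1988]
ee_rot: [3.072, 0.653, -0.002]
force: [-0.3, 0.6, 1.0]
width: 0.995
```

```bash
python3 - <<'E'
from h import *
goto([.48,-.42,.20],-65.9); im=snap('wrist','w2'); crop(im,150,0,470,240,'c4',2.5)
E
```

```text
t 3.2 pos [ 0.4789 -0.4243  0.1988] head -66.01 zax [-9.0e-04 -1.3e-03 -1.0e+00] w 0.9949 F [-0.3  0.6  1. ] j7 -0.15 j [ 0.17  0.56  0.73  1.61 -0.4   1.13 -0.15]
  ->xyz [ 0.275 -0.349 -0.118] turn -0.11
```

View pics/c4.png

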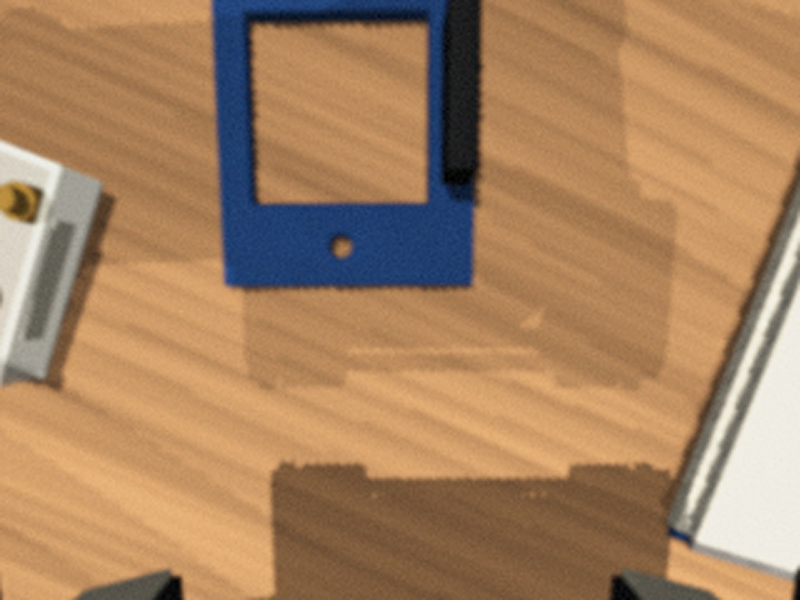

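```bash
python3 - <<'E'
from fit import *
im=load('w2')
fr=[((341,246),(-54,3,11)),((256,203),(-36.5,39.5,12)),((428,205),(-36.5,-33.5,12)),((428,24),(36.5,-33.5,12)),((248,17),(36.5,39.5,12)),((472,284),(-70,-53,12)),((227,284),(-70,53,12))]
p=fit(im,fr,[.6,-.346,.42],(150,0),2.5)
x,y,a=p; c,s=np.cos(a),np.sin(a)
g=[x+s*.045,y-c*.045,.026]; print(g)
goto(g,np.degrees(a)-90)
E
```

```text
[ 0.601  -0.3472  0.4171] res px
 [[ 0.23  0.64]
 [-1.06  0.46]
 [ 0.23 -0.42]
 [ 0.93 -4.4 ]
 [-0.3  -1.37]
 [ 0.63  1.13]
 [-0.91  1.13]]
[np.float64(0.6192076768741696), np.float64(-0.38832172514117885), 0.026]
t 3.25 pos [ 0.4797 -0.4215  0.1989] head -65.9 zax [-5.e-04  7.e-04 -1.e+00] w 0.9988 F [0.4 0.3 0.1] j7 -0.15 j [ 0.17  0.55  0.73  1.61 -0.4   1.13 -0.15]
  ->xyz [14.09   2.677 17.289] turn 0.2
```

arm_command --deltas '[{"xyz":[4,0.7,2],"turn":0.2,"jaw":0},{"xyz":[8,1.4,4],"turn":0.2,"jaw":0},{"xyz":[11.5,2,6],"turn":0.2,"jaw":0},{"xyz":[14.1,2.7,8],"turn":0.2,"jaw":0},{"xyz":[14.1,2.7,10],"turn":0.2,"jaw":0}]'

```text
clock: 3.67
position: [0.6278, -0.3805, 0.0967]
ee_rot: [-3.065, -0.669, -0.007]
force: [0.1, 2.7, -0.4]
width: 0.999
```

```bash
python3 - <<'E'
from h import *
goto([.6192,-.3883,.025],-66.1); im=snap('wrist','w3')
E
```

```text
t 3.67 pos [ 0.6278 -0.3805  0.0967] head -65.38 zax [ 0.0033  0.0048 -1.    ] w 0.9992 F [ 0.1  2.7 -0.4] j7 -0.27 j [ 0.12  0.8   0.65  1.44 -0.52  1.08 -0.27]
  ->xyz [-1.14   0.377  7.168] turn 0.72
```

View pics/w3.png

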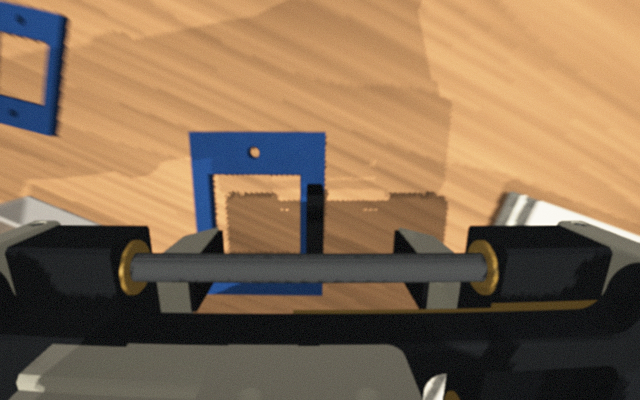

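arm_command --deltas '[{"xyz":[-1.1,0.4,2],"turn":0.7,"jaw":0},{"xyz":[-1.1,0.4,4],"turn":0.7,"jaw":0},{"xyz":[-1.1,0.4,6],"turn":0.7,"jaw":0},{"xyz":[-1.1,0.4,7],"turn":0.7,"jaw":0},{"xyz":[-1.1,0.4,7],"turn":0.7,"jaw":0}]'

```text
clock: 4.13
position: [0.6129, -0.3861, 0.0206]
ee_rot: [-3.063, -0.648, 0.007]
force: [-0.6, 0.1, -0.4]
width: 0.999
```

```bash
python3 - <<'E'
from h import *
goto([.6192,-.3883,.025],-66.1)
E
```

```text
t 4.13 pos [ 0.6129 -0.3861  0.0206] head -66.12 zax [-0.0069  0.0095 -0.9999] w 0.9988 F [-0.6  0.1 -0.4] j7 -0.23 j [ 0.15  0.87  0.61  1.51 -0.57  0.96 -0.23]
  ->xyz [ 0.48   0.453 -0.445] turn -0.02
```

arm_command --deltas '[{"xyz":[0.45,0.45,-0.35],"turn":0,"jaw":0},{"xyz":[0.45,0.45,-0.35],"turn":0,"jaw":0}]'

```text
clock: 4.3
position: [0.621, -0.3883, 0.0262]
ee_rot: [-3.064, -0.651, 0.004]
force: [0.3, 0.4, 0.7]
width: 1.002
```

```bash
python3 - <<'E'
from h import *
goto([.6192,-.3883,.025],-66.1)
E
```

```text
t 4.3 pos [ 0.621  -0.3883  0.0262] head -66.02 zax [-0.0043  0.0086 -1.    ] w 1.002 F [0.3 0.4 0.7] j7 -0.24 j [ 0.15  0.87  0.61  1.48 -0.56  0.98 -0.24]
  ->xyz [-0.162 -0.07   0.124] turn 0.08
```

arm_command --deltas '[{"xyz":[-0.15,0,0.1],"turn":0,"jaw":255},{"xyz":[-0.15,0,0.1],"turn":0,"jaw":255},{"xyz":[-0.15,0,0.1],"turn":0,"jaw":255},{"xyz":[-0.15,0,0.1],"turn":0,"jaw":255},{"xyz":[-0.15,0,0.1],"turn":0,"jaw":255}]' --force 45

```text
clock: 4.72
position: [0.6195, -0.389, 0.0255]
ee_rot: [-3.064, -0.65, 0.004]
force: [0.1, 0.5, 0.2]
width: 0.688
```

```bash
python3 - <<'E'
from h import *
goto([.6192,-.3883,.025],-66.1)
E
```

```text
t 4.72 pos [ 0.6195 -0.389   0.0255] head -66.03 zax [-0.0042  0.0086 -1.    ] w 0.6881 F [0.1 0.5 0.2] j7 -0.23 j [ 0.15  0.87  0.61  1.49 -0.56  0.98 -0.23]
  ->xyz [-0.004 -0.073  0.047] turn 0.07
```

arm_command --deltas '[{"xyz":[0,0,0],"turn":0,"jaw":255},{"xyz":[0,0,0],"turn":0,"jaw":255},{"xyz":[0,0,0],"turn":0,"jaw":255},{"xyz":[0,0,0],"turn":0,"jaw":255},{"xyz":[0,0,0],"turn":0,"jaw":255}]'

```text
clock: 5.13
position: [0.6195, -0.389, 0.0254]
ee_rot: [-3.064, -0.65, 0.004]
force: [0.4, -0.3, -0.7]
width: 0.324
```

arm_command --deltas '[{"xyz":[0,0,0],"turn":0,"jaw":255},{"xyz":[0,0,0],"turn":0,"jaw":255},{"xyz":[0,0,0],"turn":0,"jaw":255},{"xyz":[0,0,0],"turn":0,"jaw":255},{"xyz":[0,0,0],"turn":0,"jaw":255}]'

```text
clock: 5.55
position: [0.6195, -0.3891, 0.0254]
ee_rot: [-3.064, -0.65, 0.004]
force: [-0.0, -1.4, 0.3]
width: 0.126
```

```bash
python3 - <<'E'
from h import *
goto([.6192,-.3883,.10],-66.1)
E
```

```text
t 5.55 pos [ 0.6195 -0.3891  0.0254] head -66.03 zax [-0.0042  0.0084 -1.    ] w 0.1259 F [-0.  -1.4  0.3] j7 -0.23 j [ 0.15  0.87  0.61  1.48 -0.56  0.98 -0.23]
  ->xyz [-3.000e-03 -1.560e-01 -7.459e+00] turn 0.07
```

arm_command --deltas '[{"xyz":[0,0,-2],"turn":0,"jaw":255},{"xyz":[0,0,-4],"turn":0,"jaw":255},{"xyz":[0,0,-7],"turn":0,"jaw":255},{"xyz":[0,0,-10],"turn":0,"jaw":255},{"xyz":[0,0,-10],"turn":0,"jaw":255}]'

```text
clock: 5.97
position: [0.6221, -0.3924, 0.1319]
ee_rot: [-3.07, -0.652, -0.005]
force: [1.0, -1.5, -1.3]
width: 0.124
```

```bash
python3 - <<'E'
from h import *
goto([.5818,.0065,.125],-83.4);im=snap('wrist','w4')
E
```

```text
t 5.97 pos [ 0.6221 -0.3924  0.1319] head -66.04 zax [ 0.0028  0.0034 -1.    ] w 0.1241 F [ 1.  -1.5 -1.3] j7 -0.28 j [ 0.13  0.77  0.67  1.41 -0.5   1.14 -0.28]
  ->xyz [ 12.517 -38.087   0.819] turn 17.36
```

View pics/w4.png

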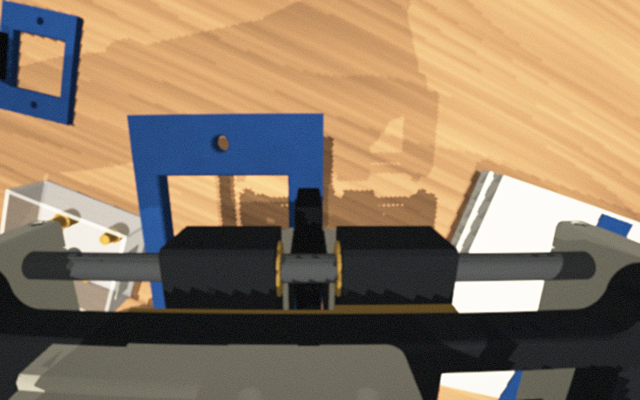

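arm_command --deltas '[{"xyz":[12.5,-38,0.5],"turn":17.4,"jaw":255},{"xyz":[12.5,-38,0.5],"turn":17.4,"jaw":255},{"xyz":[12.5,-38,0.5],"turn":17.4,"jaw":255},{"xyz":[12.5,-38,0.5],"turn":17.4,"jaw":255},{"xyz":[12.5,-38,0.5],"turn":17.4,"jaw":255}]'

```text
clock: 6.43
position: [0.5983, -0.1802, 0.1243]
ee_rot: [-3.131, -0.179, 0.002]
force: [1.3, 0.5, -2.0]
width: 0.129
```

```bash
python3 - <<'E'
from h import *
goto([.5818,.0065,.125],-83.4)
E
```

```text
t 6.43 pos [ 0.5983 -0.1802  0.1243] head -83.46 zax [-0.0015  0.0057 -1.    ] w 0.129 F [ 1.3  0.5 -2. ] j7 -0.76 j [-0.29  0.64  0.79  1.73 -0.53  1.   -0.76]
  ->xyz [  0.482 -18.733   0.037] turn -0.06
```

arm_command --deltas '[{"xyz":[0.5,-18.7,0],"turn":0,"jaw":255},{"xyz":[0.5,-18.7,0],"turn":0,"jaw":255},{"xyz":[0.5,-18.7,0],"turn":0,"jaw":255},{"xyz":[0.5,-18.7,0],"turn":0,"jaw":255},{"xyz":[0.5,-18.7,0],"turn":0,"jaw":255}]'

```text
clock: 6.85
position: [0.5803, 0.0125, 0.1236]
ee_rot: [-3.128, -0.187, 0.007]
force: [-0.0, -0.1, -1.4]
width: 0.129
```

```bash
python3 - <<'E'
from h import *
goto([.5818,.0065,.125],-83.4)
E
```

```text
t 6.85 pos [0.5803 0.0125 0.1236] head -83.16 zax [-0.0048  0.0081 -1.    ] w 0.129 F [-0.  -0.1 -1.4] j7 -1.05 j [-0.66  0.58  0.82  1.85 -0.52  0.95 -1.05]
  ->xyz [ 0.077  0.613 -0.141] turn 0.24
```

arm_command --deltas '[{"xyz":[0,0.6,0],"turn":0.2,"jaw":255},{"xyz":[0,0.6,0],"turn":0.2,"jaw":255},{"xyz":[0,0.6,1],"turn":0.2,"jaw":255},{"xyz":[0,0.6,1.5],"turn":0.2,"jaw":255},{"xyz":[0,0.6,1.5],"turn":0.2,"jaw":255}]'

```text
clock: 7.27
position: [0.5798, 0.0052, 0.1069]
ee_rot: [-3.129, -0.178, 0.011]
force: [-0.2, 0.5, -2.4]
width: 0.126
```

```bash
python3 - <<'E'
from h import *
goto([.5818,.0065,.125],-83.4); im=snap('wrist','w5'); crop(im,80,0,400,240,'c5',2.5); im=snap('scene','s5'); crop(im,240,100,440,250,'c6',4)
E
```

```text
t 7.27 pos [0.5798 0.0052 0.1069] head -83.5 zax [-0.0072  0.0072 -0.9999] w 0.1265 F [-0.2  0.5 -2.4] j7 -1.03 j [-0.63  0.6   0.8   1.86 -0.54  0.92 -1.03]
  ->xyz [ 0.198 -0.125 -1.81 ] turn -0.1
```

View pics/c5.png

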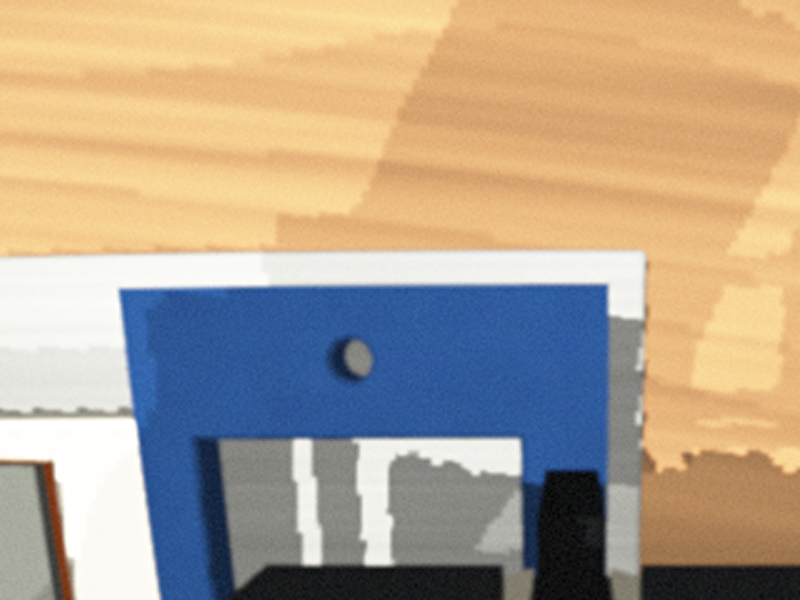

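View pics/c6.png

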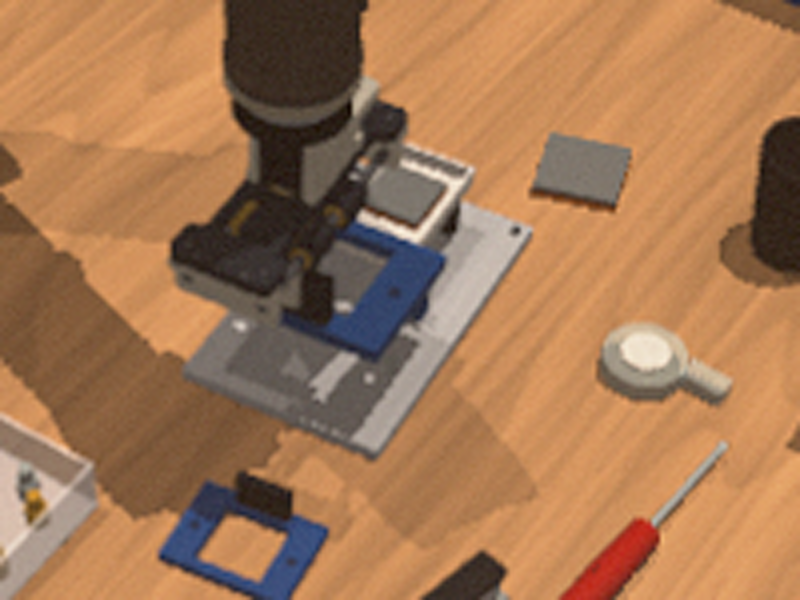

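```bash
python3 - <<'E'
from fit import *
im=load('w5')
z=93.5
fr=[((351,359),(54,3,z)),((607,285),(70,-53,z)),((120,290),(70,53,z)),((522,438),(36.5,-33.5,z)),((196,437),(36.5,39.5,z))]
p=fit(im,fr,[.57,.11,.1158],(80,0),2.5)
fx=[((645,251),(80,-130,12))]
F=np.array([.5698,.1098,.1158]);c,s=np.cos(F[2]),np.sin(F[2])
T=np.array([F[0]+s*.059,F[1]-c*.059,F[2]]);print('target frame',T,'now',p, 'd',T-p)
print('pred corner',(proj(im,[F[0]+c*.08+s*.13,F[1]+s*.08-c*.13,.012])-[80,0])*2.5)
E
```

```text
[0.575  0.0506 0.1149] res px
 [[ 0.12  0.4 ]
 [ 1.56 -1.02]
 [-0.82 -1.09]
 [-0.43  0.57]
 [ 0.01  1.29]]
target frame [0.57661694 0.05119514 0.1158    ] now [0.57498028 0.05061025 0.11487411] d [0.00163666 0.00058489 0.00092589]
pred corner [656.59938599 247.08781463]
```

```bash
python3 - <<'E'
from h import *
goto([.5814,.0058,.061],-83.45)
E
```

```text
t 7.37 pos [0.5806 0.0053 0.1081] head -83.49 zax [-0.0058  0.0075 -1.    ] w 0.1289 F [-0.4 -0.2 -1.9] j7 -1.03 j [-0.63  0.6   0.8   1.86 -0.54  0.92 -1.03]
  ->xyz [1.090e-01 2.000e-03 4.705e+00] turn -0.04
```

arm_command --deltas '[{"xyz":[0.1,0,1],"turn":0,"jaw":255},{"xyz":[0.1,0,2],"turn":0,"jaw":255},{"xyz":[0.1,0,3],"turn":0,"jaw":255},{"xyz":[0.1,0,4],"turn":0,"jaw":255},{"xyz":[0.1,0,4],"turn":0,"jaw":255}]'

```text
clock: 7.78
position: [0.5798, 0.006, 0.0655]
ee_rot: [-3.129, -0.178, 0.014]
force: [-0.5, 0.3, -1.6]
width: 0.125
```

```bash
python3 - <<'E'
from h import *
goto([.5814,.0058,.061],-83.45)
E
```

```text
t 7.78 pos [0.5798 0.006  0.0655] head -83.48 zax [-0.0093  0.0073 -0.9999] w 0.125 F [-0.5  0.3 -1.6] j7 -0.99 j [-0.6   0.65  0.75  1.89 -0.6   0.85 -0.99]
  ->xyz [0.157 0.04  0.452] turn -0.03
```

arm_command --deltas '[{"xyz":[0.15,0,0.4],"turn":0,"jaw":255},{"xyz":[0.15,0,0.4],"turn":0,"jaw":255},{"xyz":[0.15,0,0.4],"turn":0,"jaw":255}]'

```text
clock: 8.03
position: [0.5813, 0.0062, 0.0613]
ee_rot: [-3.129, -0.178, 0.014]
force: [-0.2, 0.1, -1.9]
width: 0.131
```

```bash
python3 - <<'E'
from h import *
goto([.5814,.0058,.059],-83.45); im=snap('wrist','w6'); crop(im,60,100,360,240,'c7',2.6); crop(im,160,110,260,180,'c8',8)
E
```

```text
t 8.03 pos [0.5813 0.0062 0.0613] head -83.48 zax [-0.0096  0.0071 -0.9999] w 0.1308 F [-0.2  0.1 -1.9] j7 -0.99 j [-0.6   0.66  0.75  1.89 -0.6   0.84 -0.99]
  ->xyz [0.007 0.042 0.234] turn -0.03
```

View pics/c7.png

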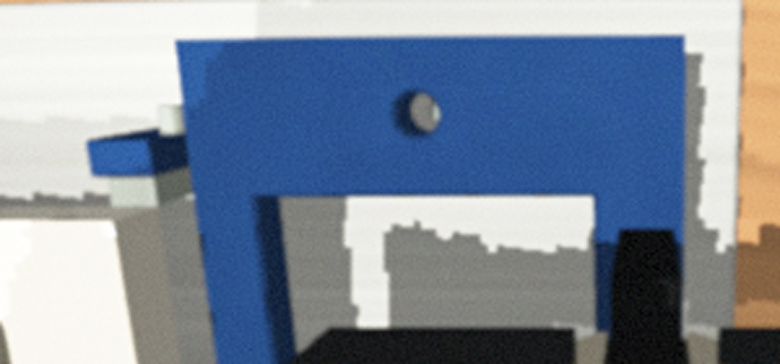

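View pics/c8.png

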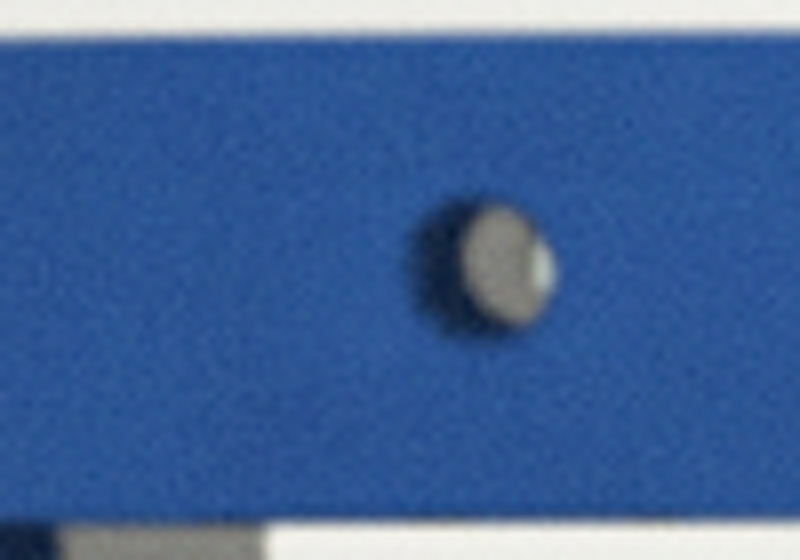

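```bash
python3 - <<'E'
from h import *
im=load('w6')
F=np.array([.5698,.1098,.1158]);c,s=np.cos(F[2]),np.sin(F[2])
def w(F,x,y,z): c,s=np.cos(F[2]),np.sin(F[2]); return [F[0]+c*x-s*y,F[1]+s*x+c*y,z]
def pr(P): return ((proj(im,P)-[160,110]+.5)*8-.5).round(1)
print('dowel top',pr(w(F,.054,-.056,.030)),'rad4mm edges',pr(w(F,.054,-.052,.030)),pr(w(F,.054,-.060,.030)), 'base',pr(w(F,.054,-.056,.012)))
# same point as hole top mouth and bottom mouth if frame at target
for z in (.036,.048): print('hole @target',z,pr(w(F,.054,-.056,z)))
E
```

```text
dowel top [557.3 251.1] rad4mm edges [504.2 251.5] [610.6 250.8] base [612.9 235. ]
hole @target 0.036 [536.4 257.2]
hole @target 0.048 [490.3 270.5]
```

```bash
python3 - <<'E'
from h import *
im=load('w6')['frame']
for v in range(134,153): print(v,' '.join('%3d,%3d,%3d'%tuple(im[v,u]) for u in range(211,232)))
im=load('w1')['frame']
print('w1 dowel b')
for v in range(1,18): print(v,' '.join('%3d,%3d,%3d'%tuple(im[v,u]) for u in range(332,346)))
E
```

```text
134  40, 87,149  51, 92,157  39, 82,148  45, 87,147  37, 74,134  35, 70,129  35, 70,125  39, 76,124  31, 65,116  34, 68,123  44, 73,128  38, 75,131  40, 78,137  41, 83,140  43, 85,150  43, 85,151  48, 89,152  44, 86,153  49, 86,154  46, 91,154  44, 86,149
135  46, 92,154  43, 84,150  43, 84,145  41, 75,135  37, 70,117  31, 56,100  24, 49, 90  29, 53, 94  31, 53, 95  49, 71,106  59, 77,113  62, 82,120  55, 79,123  50, 82,130  41, 77,135  40, 82,144  44, 86,152  41, 88,149  45, 87,150  43, 84,150  43, 84,151
136  42, 83,148  47, 85,144  35, 69,122  32, 63,112  21, 49, 89  23, 45, 80  18, 40, 71  23, 39, 69  42, 54, 83  71, 83, 98  92,100,111  98,109,117  99,108,126  73, 90,119  58, 81,126  49, 83,134  42, 81,142  45, 87,150  44, 88,149  36, 77,148  49, 89,154
137  44, 83,143  34, 71,121  31, 60,105  31, 52, 95  21, 43, 81  23, 41, 71  26, 36, 65  34, 48, 65  74, 76, 89 103,106,106 121,121,119 122,120,120 120,118,121 106,113,119  87, 91,112  56, 78,115  51, 83,136  41, 81,144  43, 85,148  46, 84,151  44, 87,151
138  43, 78,129  33, 63,108  26, 49, 86  28, 45, 74  21, 37, 70  11, 31, 53 
[... 5972 characters left out ...]
,161 179,179,172
14 178,176,170 178,178,169 172,172,167 163,166,157 154,151,147 126,125,123  97,102, 95  87, 86, 84  82, 81, 78  92, 93, 89 110,111,107 142,141,136 167,169,159 174,171,168
15 181,178,171 177,174,170 172,173,166 171,170,164 168,165,164 161,162,156 127,128,123  98, 99, 92  91, 90, 90 118,116,113 140,140,133 152,154,148 172,173,169 177,176,170
16 174,178,167 175,176,171 182,181,172 182,183,175 179,179,171 171,174,166 149,152,144 125,125,120 115,116,112 140,141,132 167,162,159 175,174,169 175,176,168 177,176,170
17 178,178,171 179,179,171 181,181,174 176,177,171 178,178,175 180,180,171 173,171,162 157,160,152 158,155,150 168,171,163 175,174,168 183,180,174 180,181,172 179,180,172
```

arm_command --deltas '[{"xyz":[0,0.15,0],"turn":0,"jaw":255},{"xyz":[0,0.15,0.2],"turn":0,"jaw":255},{"xyz":[0,0.15,0.4],"turn":0,"jaw":255},{"xyz":[0,0.15,0.4],"turn":0,"jaw":255}]'

```text
clock: 8.42
position: [0.5815, 0.0047, 0.0574]
ee_rot: [-3.129, -0.178, 0.014]
force: [-0.0, -0.3, -1.7]
width: 0.129
```

```bash
python3 - <<'E'
from h import *
goto([.5814,.0058,.059],-83.45); im=snap('wrist','w7'); crop(im,160,110,260,180,'c9',8)
F=np.array([.5698,.1098,.1158])
def w(F,x,y,z): c,s=np.cos(F[2]),np.sin(F[2]); return [F[0]+c*x-s*y,F[1]+s*x+c*y,z]
def pr(P): return ((proj(im,P)-[160,110]+.5)*8-.5).round(1)
print('dowel top',pr(w(F,.054,-.056,.030)),'rad4mm edges',pr(w(F,.054,-.052,.030)),pr(w(F,.054,-.060,.030)), 'base',pr(w(F,.054,-.056,.012)))
zu=observe()['position'][2]-.0254
for z in (zu,zu+.012): print('hole @target',z,pr(w(F,.054,-.056,z)))
E
```

```text
t 8.42 pos [0.5815 0.0047 0.0574] head -83.48 zax [-0.0092  0.0073 -0.9999] w 0.1288 F [-0.  -0.3 -1.7] j7 -0.98 j [-0.59  0.66  0.74  1.89 -0.61  0.84 -0.98]
  ->xyz [ 0.003 -0.107 -0.158] turn -0.03
dowel top [524.1 255.2] rad4mm edges [469.9 255.5] [578.4 254.8] base [583.6 238.5]
hole @target 0.03210334816862848 [516.4 257.3]
hole @target 0.04410334816862849 [468.9 270.7]
```

View pics/c9.png

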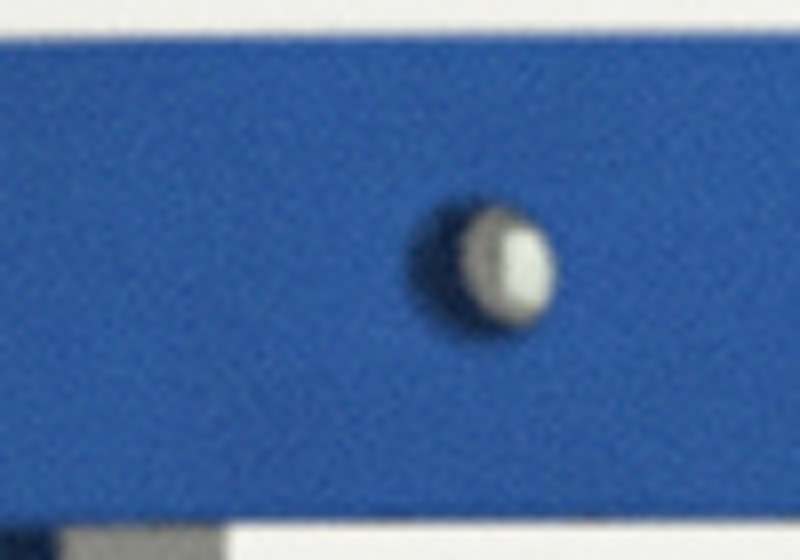

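```bash
python3 - <<'E'
from h import *
im=load('w7'); 
a=im['frame'][130:156,205:237,::-1].copy()
a=cv2.resize(a,None,fx=24,fy=24,interpolation=cv2.INTER_NEAREST)
a=np.clip(a.astype(float)*1.2,0,255)
cv2.imwrite('pics/c10.png',a)
E
```

```text
[ WARN:0@0.500] global loadsave.cpp:1063 imwrite_ Unsupported depth image for selected encoder is fallbacked to CV_8U.
```

View pics/c10.png

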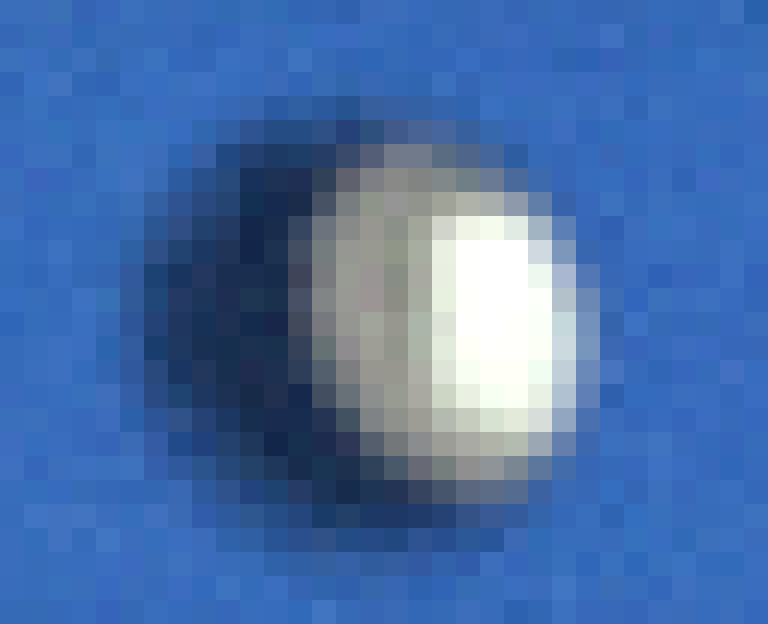

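arm_command --deltas '[{"xyz":[-0.06,0.05,0],"turn":-0.1,"jaw":255},{"xyz":[-0.06,0.05,0.15],"turn":-0.1,"jaw":255},{"xyz":[-0.06,0.05,0.35],"turn":-0.1,"jaw":255},{"xyz":[-0.06,0.05,0.5],"turn":-0.1,"jaw":255}]'

```text
clock: 8.8
position: [0.5812, 0.0044, 0.0525]
ee_rot: [-3.128, -0.181, 0.013]
force: [1.2, 0.4, -1.8]
width: 0.127
```

```bash
python3 - <<'E'
from h import *
goto([.5814,.0058,.059],-83.45); im=snap('wrist','w8'); crop(im,160,110,260,180,'c11',8)
E
```

```text
t 8.8 pos [0.5812 0.0044 0.0525] head -83.38 zax [-0.0086  0.0075 -0.9999] w 0.1271 F [ 1.2  0.4 -1.8] j7 -0.97 j [-0.58  0.67  0.74  1.89 -0.61  0.83 -0.97]
  ->xyz [ 0.027 -0.139 -0.652] turn 0.07
```

View pics/c11.png

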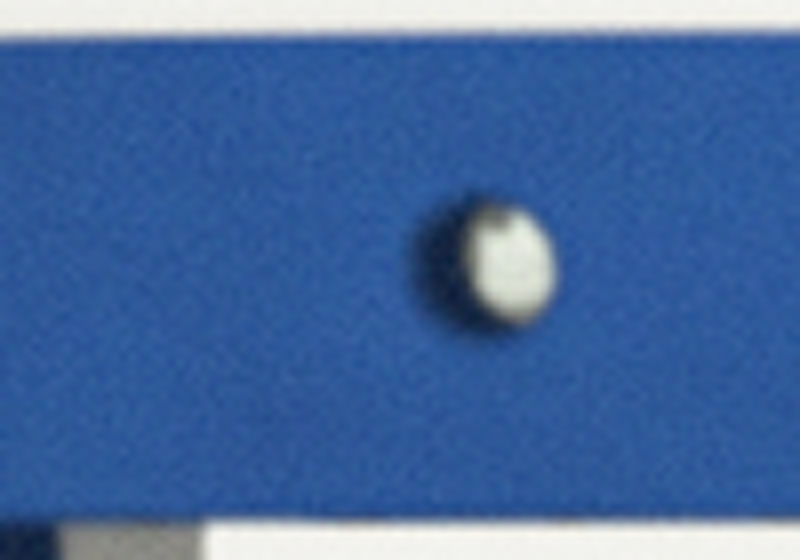

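arm_command --deltas '[{"xyz":[0,0,0.2],"turn":0,"jaw":255},{"xyz":[0,0,0.4],"turn":0,"jaw":255},{"xyz":[0,0,0.6],"turn":0,"jaw":255},{"xyz":[0,0,0.6],"turn":0,"jaw":255}]'

```text
clock: 9.18
position: [0.5811, 0.0046, 0.0458]
ee_rot: [-3.128, -0.181, 0.013]
force: [0.6, 0.6, -3.5]
width: 0.129
```

```bash
python3 - <<'E'
from h import *
goto([.5814,.0058,.038],-83.45)
E
```

```text
t 9.18 pos [0.5811 0.0046 0.0458] head -83.37 zax [-0.009   0.0075 -0.9999] w 0.1286 F [ 0.6  0.6 -3.5] j7 -0.97 j [-0.58  0.68  0.73  1.9  -0.62  0.82 -0.97]
  ->xyz [ 0.049 -0.104  0.78 ] turn 0.08
```

Descending freely; continue.

arm_command --deltas '[{"xyz":[0,0,0.2],"turn":0,"jaw":255},{"xyz":[0,0,0.4],"turn":0,"jaw":255},{"xyz":[0,0,0.6],"turn":0,"jaw":255},{"xyz":[0,0,0.75],"turn":0,"jaw":255},{"xyz":[0,0,0.75],"turn":0,"jaw":255}]'

```text
clock: 9.6
position: [0.581, 0.0047, 0.038]
ee_rot: [-3.128, -0.181, 0.013]
force: [1.1, 0.3, -3.3]
width: 0.124
```

```bash
python3 - <<'E'
from h import *
goto([.5814,.0058,.038],-83.45)
E
```

```text
t 9.6 pos [0.581  0.0047 0.038 ] head -83.38 zax [-0.009   0.0074 -0.9999] w 0.1236 F [ 1.1  0.3 -3.3] j7 -0.96 j [-0.57  0.69  0.72  1.9  -0.63  0.8  -0.96]
  ->xyz [ 0.048 -0.102 -0.001] turn 0.07
```

arm_command --deltas '[{"xyz":[0,0,0.1],"turn":0,"jaw":255},{"xyz":[0,0,0.1],"turn":0,"jaw":255},{"xyz":[0,0,0.1],"turn":0,"jaw":255}]'

```text
clock: 9.85
position: [0.581, 0.0046, 0.0374]
ee_rot: [-3.128, -0.181, 0.013]
force: [-1.6, 0.9, 5.0]
width: 0.129
```

arm_command --deltas '[{"xyz":[0,0,0],"turn":0,"jaw":130},{"xyz":[0,0,0],"turn":0,"jaw":130},{"xyz":[0,0,0],"turn":0,"jaw":130},{"xyz":[0,0,0],"turn":0,"jaw":130},{"xyz":[0,0,0],"turn":0,"jaw":130}]'

```text
clock: 10.27
position: [0.5809, 0.0046, 0.0372]
ee_rot: [-3.128, -0.181, 0.014]
force: [-0.2, 0.4, 0.2]
width: 0.442
```

```bash
python3 - <<'E'
from h import *
goto([.5814,.0058,.038],-83.45); im=snap('wrist','w9');crop(im,60,100,360,240,'c12',2.6);im=snap('scene','s9');crop(im,260,110,400,230,'c13',5)
E
```

```text
t 10.27 pos [0.5809 0.0046 0.0372] head -83.38 zax [-0.0092  0.0076 -0.9999] w 0.4419 F [-0.2  0.4  0.2] j7 -0.96 j [-0.57  0.69  0.72  1.9  -0.63  0.8  -0.96]
  ->xyz [ 0.063 -0.115 -0.075] turn 0.07
```

View pics/c12.png

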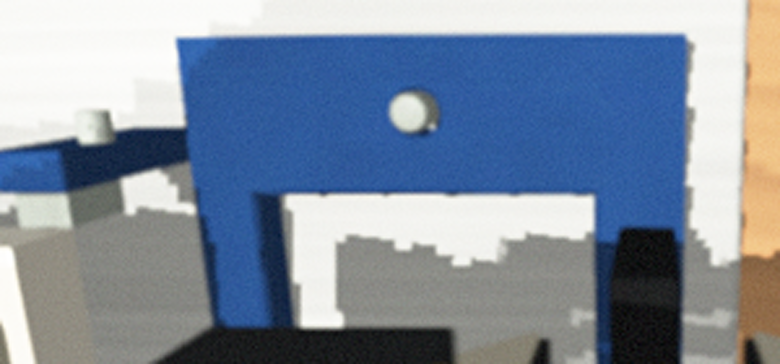

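View pics/c13.png

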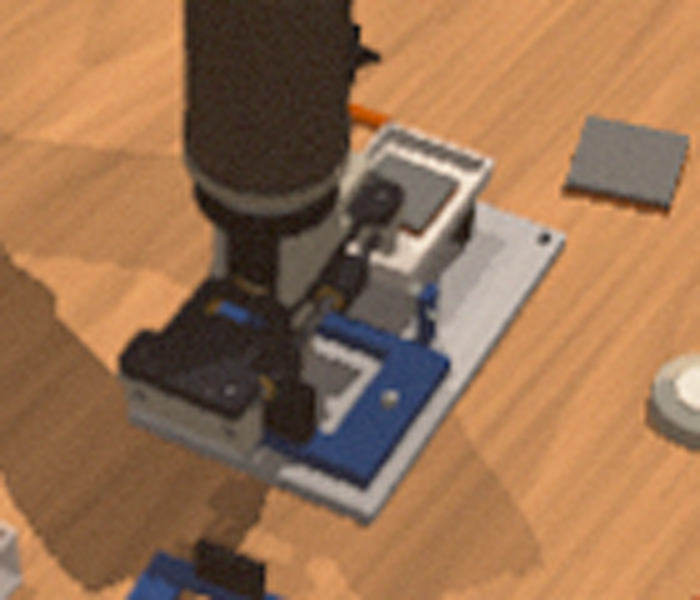

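arm_command --deltas '[{"xyz":[0,0,-2],"turn":0,"jaw":60},{"xyz":[0,0,-5],"turn":0,"jaw":60},{"xyz":[0,0,-8],"turn":0,"jaw":60},{"xyz":[0,0,-11],"turn":0,"jaw":60},{"xyz":[-2,0,-13],"turn":0,"jaw":60}]'

```text
clock: 10.78
position: [0.5657, 0.0015, 0.1702]
ee_rot: [-3.129, -0.183, 0.006]
force: [1.3, -0.2, 0.9]
width: 0.752
```

```bash
python3 - <<'E'
from h import *
goto([.39,.13,.18],-83.4); im=snap('top','t10'); crop(im,195,165,325,262,'c14',6)
E
```

```text
t 10.78 pos [0.5657 0.0015 0.1702] head -83.32 zax [-0.0041  0.0067 -1.    ] w 0.7524 F [ 1.3 -0.2  0.9] j7 -1.09 j [-0.69  0.5   0.87  1.84 -0.46  1.02 -1.09]
  ->xyz [-15.956 -14.814  -0.822] turn 0.08
```

arm_command --deltas '[{"xyz":[-4,-3.5,-0.8],"turn":0,"jaw":60},{"xyz":[-8,-7.5,-0.8],"turn":0,"jaw":60},{"xyz":[-12,-11,-0.8],"turn":0,"jaw":60},{"xyz":[-15,-14,-0.8],"turn":0,"jaw":60},{"xyz":[-15,-14,-0.8],"turn":0,"jaw":60}]'

```text
clock: 11.25
position: [0.3958, 0.1214, 0.1816]
ee_rot: [-3.128, -0.178, 0.009]
force: [0.8, 0.3, 0.7]
width: 0.764
```

```bash
python3 - <<'E'
from h import *
goto([.39,.13,.18],-83.4); im=snap('wrist','w11'); crop(im,100,0,420,220,'c15',2.5)
E
```

```text
t 11.25 pos [0.3958 0.1214 0.1816] head -83.5 zax [-0.0065  0.0083 -0.9999] w 0.764 F [0.8 0.3 0.7] j7 -1.58 j [-1.29  0.19  1.03  2.17 -0.23  0.89 -1.58]
  ->xyz [-0.479 -0.919  0.172] turn -0.1
```

View pics/c15.png

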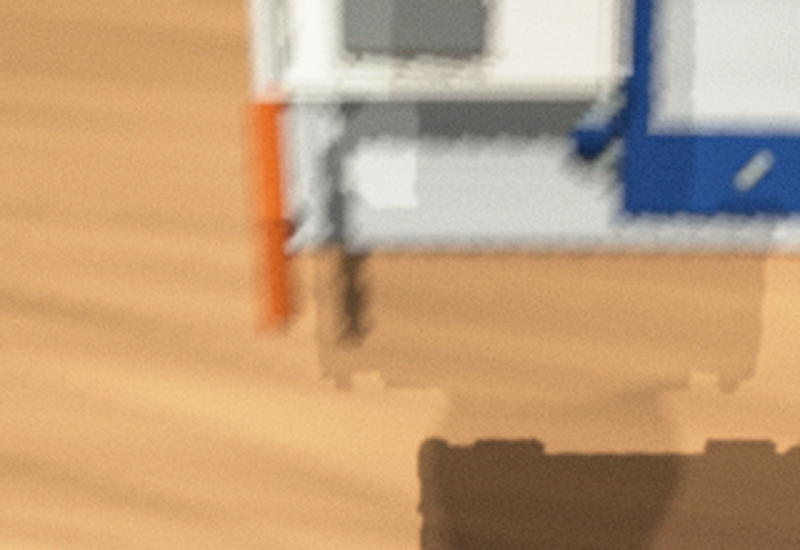

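arm_command --deltas '[{"xyz":[0,-2,0],"turn":0,"jaw":60},{"xyz":[0,-2,0],"turn":0,"jaw":60},{"xyz":[0,-2,0],"turn":0,"jaw":60}]'

```text
clock: 11.55
position: [0.3863, 0.1487, 0.1807]
ee_rot: [-3.125, -0.199, 0.019]
force: [-0.3, -0.6, 0.3]
width: 0.765
```

```bash
python3 - <<'E'
from h import *
goto([.39,.13,.18],-83.4); im=snap('wrist','w12'); crop(im,100,0,420,220,'c16',2.5)
E
```

```text
t 11.55 pos [0.3863 0.1487 0.1807] head -82.73 zax [-0.013   0.0094 -0.9999] w 0.7652 F [-0.3 -0.6  0.3] j7 -1.63 j [-1.34  0.2   1.02  2.16 -0.23  0.9  -1.63]
  ->xyz [0.135 1.905 0.048] turn 0.67
```

View pics/c16.png

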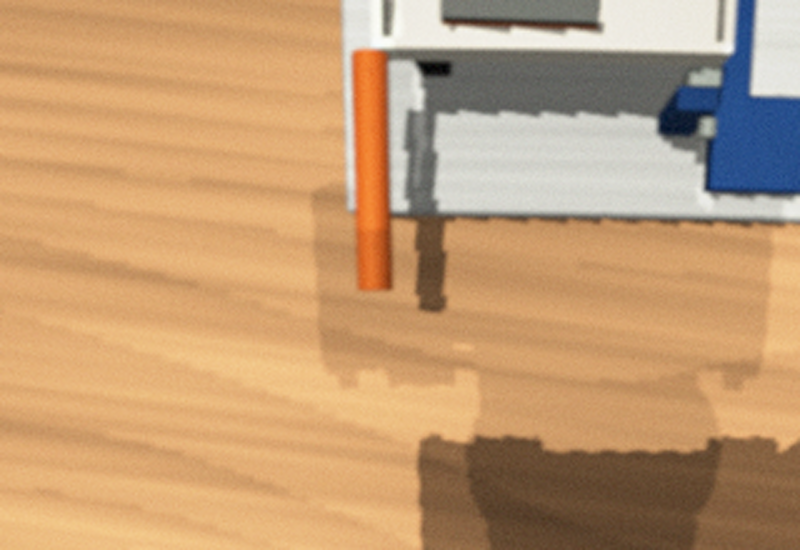

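```bash
python3 - <<'E'
from h import *
im=load('w12')
def c(x,y): return ((x+.5)/2.5-.5+100,(y+.5)/2.5-.5)
A=at_z(im,*c(370.5,52),.065);B=at_z(im,*c(374,288),.065)
print(A,B,(A+B)/2,np.linalg.norm(A-B),np.degrees(np.arctan2(*(A-B)[[1,0]])))
print('corner',at_z(im,*c(350,212),.012))
F=np.array([.5700,.1080,.1158]); cc,s=np.cos(F[2]),np.sin(F[2])
for x,y in((-.082,.113),(-.08,.13)): print(F[0]+cc*x-s*y,F[1]+s*x+cc*y)
M=(A+B)/2
goto([M[0]-.002,M[1],.11],-83.4)
E
```

```text
[0.52191457 0.21667197 0.065     ] [0.44894738 0.20919827 0.065     ] [0.48543097 0.21293512 0.065     ] 0.07334894258751633 5.8481565398273245
corner [0.47598437 0.23137067 0.012     ]
0.4754930066167007 0.21076880947860122
0.47551540870877873 0.22788603758791465
t 11.6 pos [0.3869 0.1475 0.1808] head -82.88 zax [-0.0126  0.0091 -0.9999] w 0.7638 F [-0.  -0.7 -0.7] j7 -1.63 j [-1.34  0.2   1.02  2.16 -0.23  0.9  -1.63]
  ->xyz [10.475 -5.22   7.014] turn 0.52
```

```bash
python3 - <<'E'
from h import *
goto([.4755,.2115,.10],-83.4)
E
```

```text
t 11.6 pos [0.3869 0.1475 0.1808] head -82.88 zax [-0.0126  0.0091 -0.9999] w 0.7638 F [-0.  -0.7 -0.7] j7 -1.63 j [-1.34  0.2   1.02  2.16 -0.23  0.9  -1.63]
  ->xyz [ 9.682 -5.165  8.022] turn 0.52
```

arm_command --deltas '[{"xyz":[3,-1.7,1],"turn":0.5,"jaw":100},{"xyz":[6,-3.4,3],"turn":0.5,"jaw":100},{"xyz":[8.5,-4.5,5],"turn":0.5,"jaw":100},{"xyz":[9.7,-5.2,7],"turn":0.5,"jaw":100},{"xyz":[9.7,-5.2,8],"turn":0.5,"jaw":100}]'

```text
clock: 12.02
position: [0.4783, 0.2113, 0.0978]
ee_rot: [-3.129, -0.179, 0.018]
force: [-0.5, -0.1, 0.6]
width: 0.605
```

```bash
python3 - <<'E'
from h import *
goto([.4755,.2115,.046],-83.4)
E
```

```text
t 12.02 pos [0.4783 0.2113 0.0978] head -83.45 zax [-0.0121  0.0067 -0.9999] w 0.6051 F [-0.5 -0.1  0.6] j7 -1.41 j [-1.09  0.53  0.82  2.01 -0.54  0.84 -1.41]
  ->xyz [-0.22  -0.013  5.181] turn -0.05
```

arm_command --deltas '[{"xyz":[-0.2,0,1.5],"turn":0,"jaw":130},{"xyz":[-0.2,0,3],"turn":0,"jaw":130},{"xyz":[-0.2,0,4.3],"turn":0,"jaw":130},{"xyz":[-0.2,0,5.1],"turn":0,"jaw":130},{"xyz":[-0.2,0,5.1],"turn":0,"jaw":130}]'

```text
clock: 12.43
position: [0.4749, 0.2096, 0.0457]
ee_rot: [-3.131, -0.176, 0.022]
force: [-0.8, 0.0, -0.6]
width: 0.488
```

```bash
python3 - <<'E'
from h import *
goto([.4755,.2115,.046],-83.4);im=snap('scene','s13');crop(im,260,90,400,210,'c17',5)
im=snap('wrist','w13')
E
```

```text
t 12.43 pos [0.4749 0.2096 0.0457] head -83.57 zax [-0.0141  0.0051 -0.9999] w 0.4883 F [-0.8  0.  -0.6] j7 -1.34 j [-1.03  0.6   0.74  2.05 -0.63  0.74 -1.34]
  ->xyz [ 0.077 -0.187 -0.026] turn -0.17
```

View pics/c17.png

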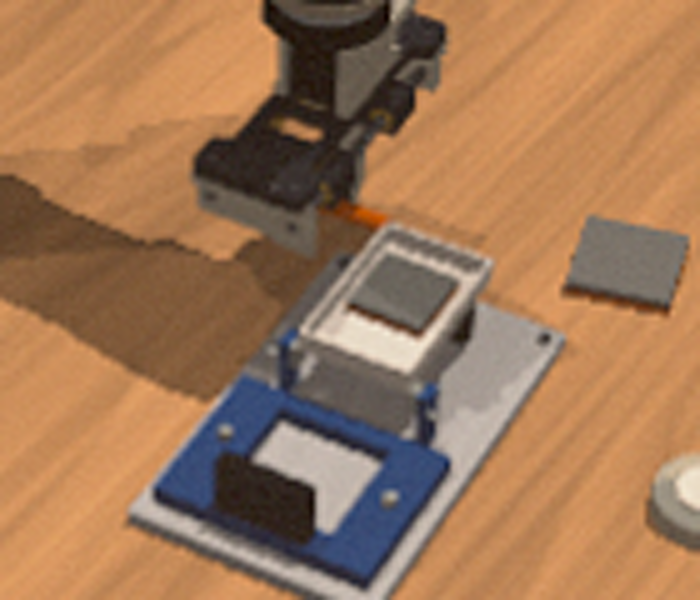

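View pics/w13.png

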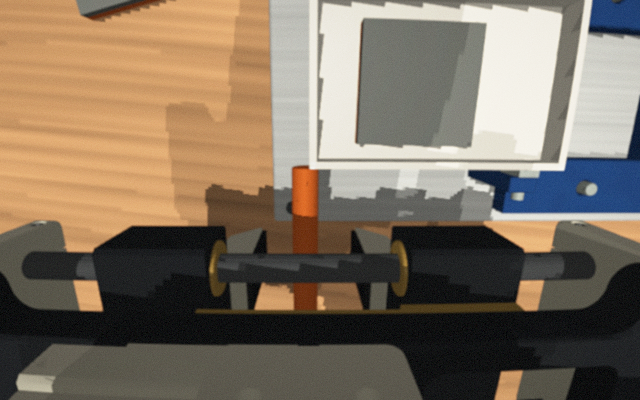

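arm_command --deltas '[{"xyz":[0,-0.1,0],"turn":0,"jaw":255},{"xyz":[0,-0.1,0],"turn":0,"jaw":255},{"xyz":[0,-0.1,0],"turn":0,"jaw":255},{"xyz":[0,-0.1,0],"turn":0,"jaw":255},{"xyz":[0,-0.1,0],"turn":0,"jaw":255}]' --force 25

```text
clock: 12.95
position: [0.4759, 0.2116, 0.0475]
ee_rot: [-3.129, -0.177, 0.018]
force: [-0.8, -0.1, 0.2]
width: 0.182
```

arm_command --deltas '[{"xyz":[0,0,0],"turn":0,"jaw":255},{"xyz":[0,0,0],"turn":0,"jaw":255}]'

```text
clock: 13.12
position: [0.4759, 0.2116, 0.0475]
ee_rot: [-3.129, -0.177, 0.018]
force: [0.2, 0.1, 1.0]
width: 0.123
```

```bash
python3 - <<'E'
from h import *
goto([.4755,.2115,.046],-83.4)
s=observe(); Rm=R.from_rotvec(s['ee_rot']).as_matrix()
p=s['position']-.019*Rm[:,2]; a=.1158; c,sn=np.cos(a),np.sin(a)
F=np.array([.5700,.1080]); d=p[:2]-F
print('bar in fixture',c*d[0]+sn*d[1],-sn*d[0]+c*d[1],p[2])
ey=np.array([-sn,c,0]); ez=np.array([0,0,1.])
# table: theta -> tool displacement from level (bar centre), cm tool axes
r=np.hypot(.113,.021); t0=np.arctan2(.021,.113)
for th in np.arange(0,2.06,.1):
    dv=ey*(r*np.cos(t0+th)-.113)+ez*(r*np.sin(t0+th)-.021)
    print(round(th,2),(Rm.T@dv*100).round(2))
E
```

```text
t 13.12 pos [0.4759 0.2116 0.0475] head -83.51 zax [-0.0117  0.0067 -0.9999] w 0.1227 F [0.2 0.1 1. ] j7 -1.35 j [-1.04  0.6   0.75  2.05 -0.63  0.74 -1.35]
  ->xyz [-0.037  0.006  0.154] turn -0.11
bar in fixture -0.08131332193424556 0.11362046184423961 0.06653058408961046
0.0 [0. 0. 0.]
0.1 [-0.01  0.26 -1.12]
0.2 [-0.02  0.62 -2.21]
0.3 [-0.03  1.1  -3.25]
0.4 [-0.04  1.68 -4.25]
0.5 [-0.05  2.35 -5.18]
0.6 [-0.06  3.11 -6.04]
0.7 [-0.06  3.96 -6.82]
0.8 [-0.07  4.87 -7.51]
0.9 [-0.07  5.86 -8.1 ]
1.0 [-0.08  6.89 -8.6 ]
1.1 [-0.08  7.97 -8.99]
1.2 [-0.08  9.09 -9.27]
1.3 [-0.08 10.23 -9.43]
1.4 [-0.07 11.37 -9.48]
1.5 [-0.07 12.52 -9.42]
1.6 [-0.07 13.66 -9.24]
1.7 [-0.06 14.77 -8.95]
1.8 [-0.05 15.84 -8.55]
1.9 [-0.04 16.88 -8.05]
2.0 [-0.03 17.85 -7.44]
```

arm_command --deltas '[{"xyz":[0,0.26,-1.12],"turn":0,"jaw":255},{"xyz":[0,0.62,-2.21],"turn":0,"jaw":255},{"xyz":[0,1.1,-3.25],"turn":0,"jaw":255},{"xyz":[0,1.68,-4.25],"turn":0,"jaw":255},{"xyz":[0,2.35,-5.18],"turn":0,"jaw":255}]'

```text
clock: 13.53
position: [0.4785, 0.1887, 0.1006]
ee_rot: [-3.127, -0.179, 0.019]
force: [-3.3, 5.8, 0.4]
width: 0.119
```

```bash
cat > sw.py <<'E'
from h import *
import sys
ths=[float(x) for x in sys.argv[1:]]
s=observe(); Rm=R.from_rotvec(s['ee_rot']).as_matrix()
p=s['position']-.019*Rm[:,2]; a=.1158; c,sn=np.cos(a),np.sin(a)
O=np.array([.5700,.1080]); d=p[:2]-O
fx,fy,fz=c*d[0]+sn*d[1],-sn*d[0]+c*d[1]-.0006,p[2]-.044-.0015
r=np.hypot(.113,.021); t0=np.arctan2(.021,.113)
print('t',s['clock'],'theta',round(np.arctan2(fz,fy)-t0,3),'r',round(np.hypot(fy,fz),4),'x',round(fx,4),'F',s['force'].round(1),'w',round(s['width'],3),'zax',Rm[:,2].round(3),'head',np.degrees(np.arctan2(Rm[1,1],Rm[0,1])).round(2),'j',s['joints'].round(2))
ex=np.array([c,sn,0]);ey=np.array([-sn,c,0]); ez=np.array([0,0,1.])
for th in ths:
    dv=ex*(-.0813-fx)+ey*(r*np.cos(t0+th)-fy)+ez*(r*np.sin(t0+th)-fz)
    print(th,(Rm.T@dv*100).round(2))
E
python3 sw.py .6 .7 .8 .9 1.0 1.1
```

```text
t 13.5333 theta 0.505 r 0.1165 x -0.0813 F [-3.3  5.8  0.4] w 0.119 zax [-0.013  0.009 -1.   ] head -83.45 j [-1.06  0.52  0.83  2.02 -0.53  0.83 -1.38]
0.6 [-0.    0.85 -0.71]
0.7 [-0.01  1.69 -1.49]
0.8 [-0.02  2.61 -2.19]
0.9 [-0.02  3.59 -2.79]
1.0 [-0.03  4.62 -3.28]
1.1 [-0.03  5.7  -3.67]
```

arm_command --deltas '[{"xyz":[0,0.85,-0.75],"turn":0,"jaw":255},{"xyz":[0,1.69,-1.5],"turn":0,"jaw":255},{"xyz":[0,2.6,-2.2],"turn":0,"jaw":255},{"xyz":[0,3.6,-2.8],"turn":0,"jaw":255},{"xyz":[0,4.6,-3.3],"turn":0,"jaw":255}]'

```text
clock: 13.95
position: [0.4836, 0.1436, 0.1349]
ee_rot: [-3.123, -0.181, 0.02]
force: [-2.7, 3.7, 1.3]
width: 0.122
```

```bash
python3 sw.py 1.1 1.2 1.3 1.35 1.4 1.5
```

```text
t 13.95 theta 0.998 r 0.1172 x -0.0814 F [-2.7  3.7  1.3] w 0.122 zax [-0.013  0.012 -1.   ] head -83.39 j [-1.02  0.45  0.88  2.02 -0.47  0.89 -1.34]
1.1 [ 0.01  1.19 -0.2 ]
1.2 [ 0.01  2.3  -0.48]
1.3 [ 0.01  3.44 -0.66]
1.35 [ 0.01  4.01 -0.7 ]
1.4 [ 0.01  4.59 -0.71]
1.5 [ 0.01  5.73 -0.66]
```

arm_command --deltas '[{"xyz":[0,1.0,-0.18],"turn":0,"jaw":255},{"xyz":[0,1.85,-0.37],"turn":0,"jaw":255},{"xyz":[0,2.75,-0.55],"turn":0,"jaw":255},{"xyz":[0,3.65,-0.68],"turn":0,"jaw":255},{"xyz":[0,4.6,-0.71],"turn":0,"jaw":255}]'

```text
clock: 14.37
position: [0.4889, 0.0969, 0.1423]
ee_rot: [-3.122, -0.18, 0.02]
force: [-1.6, 2.5, -0.7]
width: 0.124
```

```bash
python3 sw.py 1.45 1.5 1.55 1.6 1.65 1.7;python3 - <<'E'
from h import *
im=snap('scene','s14');crop(im,240,60,400,200,'c18',5)
E
```

```text
t 14.3667 theta 1.409 r 0.1158 x -0.0816 F [-1.6  2.5 -0.7] w 0.124 zax [-0.013  0.013 -1.   ] head -83.4 j [-0.94  0.43  0.89  2.02 -0.45  0.9  -1.26]
1.45 [0.04 0.48 0.1 ]
1.5 [0.04 1.05 0.14]
1.55 [0.04 1.62 0.21]
1.6 [0.04 2.18 0.31]
1.65 [0.04 2.75 0.44]
1.7 [0.04 3.3  0.6 ]
```

View pics/c18.png

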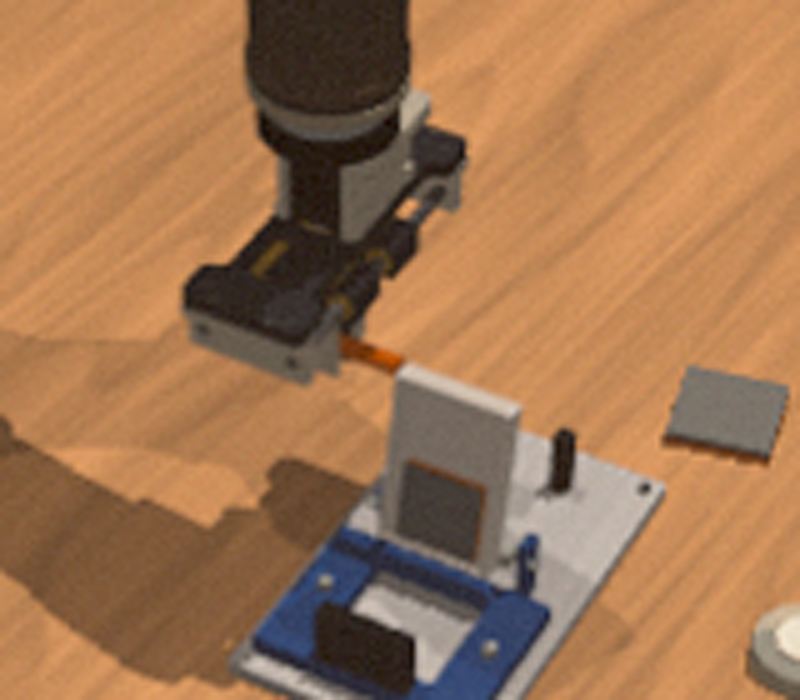

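arm_command --deltas '[{"xyz":[0,0.5,0.06],"turn":0,"jaw":255},{"xyz":[0,1.05,0.12],"turn":0,"jaw":255},{"xyz":[0,1.6,0.2],"turn":0,"jaw":255},{"xyz":[0,2.2,0.3],"turn":0,"jaw":255},{"xyz":[0,2.7,0.43],"turn":0,"jaw":255}]'

```text
clock: 14.83
position: [0.4921, 0.0672, 0.1373]
ee_rot: [-3.124, -0.177, 0.019]
force: [-0.3, 1.3, 1.9]
width: 0.116
```

```bash
python3 sw.py 1.69 1.73 1.77 1.81 1.85 1.9
```

```text
t 14.8333 theta 1.671 r 0.1154 x -0.0819 F [-0.3  1.3  1.9] w 0.116 zax [-0.013  0.012 -1.   ] head -83.53 j [-0.88  0.44  0.88  2.03 -0.45  0.89 -1.2 ]
1.69 [0.06 0.2  0.11]
1.73 [0.06 0.63 0.25]
1.77 [0.07 1.06 0.41]
1.81 [0.07 1.49 0.58]
1.85 [0.07 1.91 0.77]
1.9 [0.08 2.42 1.04]
```

arm_command --deltas '[{"xyz":[0,0.2,0.09],"turn":0,"jaw":255},{"xyz":[0,0.63,0.24],"turn":0,"jaw":255},{"xyz":[0,1.06,0.4],"turn":0,"jaw":255},{"xyz":[0,1.49,0.57],"turn":0,"jaw":255},{"xyz":[0,1.9,0.76],"turn":0,"jaw":255}]'

```text
clock: 15.25
position: [0.4941, 0.0482, 0.1292]
ee_rot: [-3.124, -0.177, 0.019]
force: [-0.7, 1.8, -0.6]
width: 0.12
```

```bash
python3 sw.py 1.89 1.93 1.97 2.0 2.02;python3 - <<'E'
from h import *
im=snap('scene','s15');crop(im,240,60,400,200,'c19',5)
E
```

```text
t 15.25 theta 1.852 r 0.1149 x -0.082 F [-0.7  1.8 -0.6] w 0.12 zax [-0.013  0.012 -1.   ] head -83.52 j [-0.83  0.45  0.87  2.04 -0.46  0.87 -1.15]
1.89 [0.08 0.39 0.19]
1.93 [0.08 0.8  0.42]
1.97 [0.09 1.19 0.66]
2.0 [0.09 1.47 0.85]
2.02 [0.09 1.66 0.98]
```

View pics/c19.png

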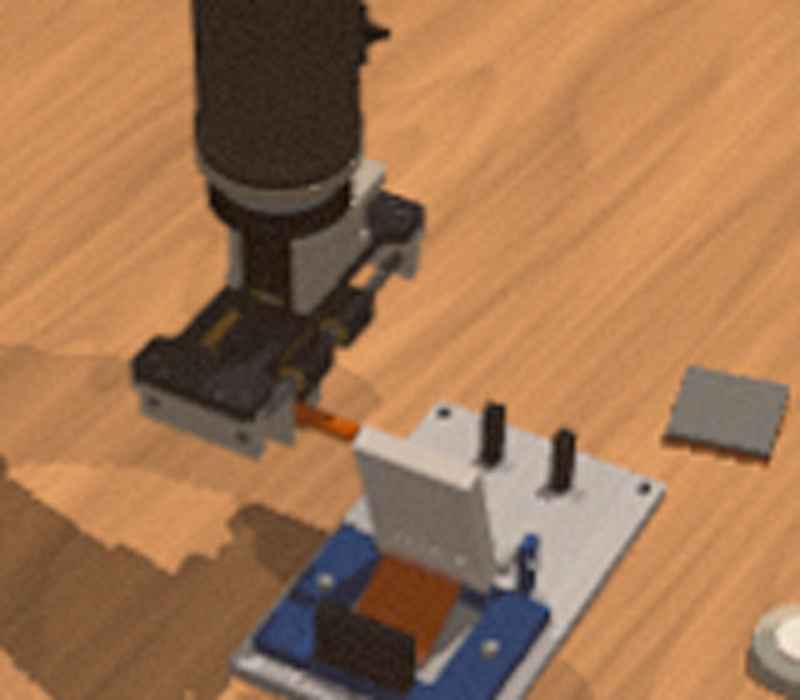

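arm_command --deltas '[{"xyz":[0,0,0],"turn":0,"jaw":255},{"xyz":[0,0,0],"turn":0,"jaw":255},{"xyz":[0,0,0],"turn":0,"jaw":255}]'

```text
clock: 15.55
position: [0.4942, 0.0475, 0.1289]
ee_rot: [-3.125, -0.176, 0.019]
force: [-0.1, -0.2, -1.0]
width: 0.122
```

```bash
python3 sw.py 1.8 1.7 1.6 1.5 1.4 1.3 ;python3 - <<'E'
from h import *
im=snap('scene','s16');crop(im,280,150,360,210,'c20',10)
im=snap('top','t16');crop(im,195,165,325,262,'c21',6)
E
```

```text
t 15.55 theta 1.859 r 0.1149 x -0.0821 F [-0.1 -0.2 -1. ] w 0.122 zax [-0.013  0.011 -1.   ] head -83.56 j [-0.83  0.45  0.87  2.04 -0.46  0.87 -1.15]
1.8 [ 0.07 -0.61 -0.28]
1.7 [ 0.06 -1.69 -0.68]
1.6 [ 0.06 -2.8  -0.96]
1.5 [ 0.05 -3.94 -1.14]
1.4 [ 0.05 -5.09 -1.19]
1.3 [ 0.04 -6.23 -1.14]
```

View pics/c20.png

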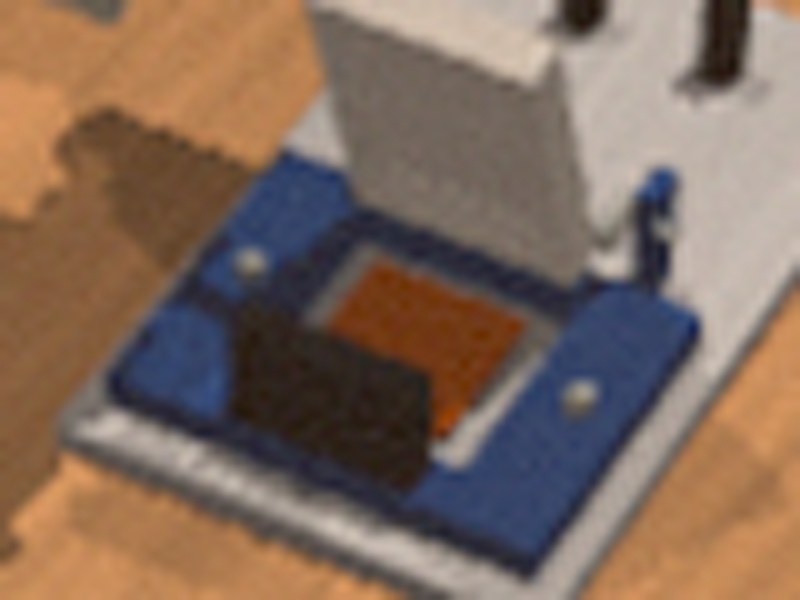

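View pics/c21.png

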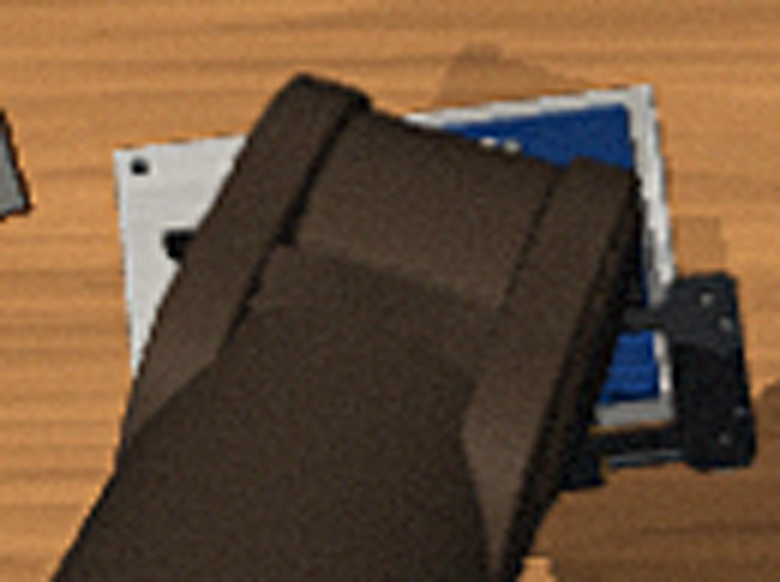

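The tile lies flat in the window, orange up. I'll swing the tray back.

arm_command --deltas '[{"xyz":[0,-0.6,-0.26],"turn":0,"jaw":255},{"xyz":[0,-1.65,-0.66],"turn":0,"jaw":255},{"xyz":[0,-2.8,-0.96],"turn":0,"jaw":255},{"xyz":[0,-3.95,-1.14],"turn":0,"jaw":255},{"xyz":[0,-5.1,-1.19],"turn":0,"jaw":255}]'

```text
clock: 16.07
position: [0.4889, 0.0986, 0.142]
ee_rot: [-3.125, -0.176, 0.018]
force: [0.2, -2.8, 2.7]
width: 0.117
```

```bash
python3 sw.py 1.3 1.2 1.1 1.0 .9 .8
```

```text
t 16.0667 theta 1.394 r 0.1155 x -0.0815 F [ 0.2 -2.8  2.7] w 0.117 zax [-0.012  0.011 -1.   ] head -83.56 j [-0.95  0.43  0.89  2.02 -0.45  0.9  -1.27]
1.3 [ 0.02 -1.07  0.11]
1.2 [ 0.01 -2.21  0.28]
1.1 [ 0.01 -3.32  0.57]
1.0 [ 0.01 -4.4   0.96]
0.9 [ 0.01 -5.44  1.46]
0.8 [ 0.02 -6.42  2.06]
```

arm_command --deltas '[{"xyz":[0,-1.07,0.1],"turn":0,"jaw":255},{"xyz":[0,-2.2,0.28],"turn":0,"jaw":255},{"xyz":[0,-3.3,0.57],"turn":0,"jaw":255},{"xyz":[0,-4.4,0.96],"turn":0,"jaw":255},{"xyz":[0,-5.4,1.46],"turn":0,"jaw":255}]'

```text
clock: 16.48
position: [0.4829, 0.154, 0.1277]
ee_rot: [-3.125, -0.177, 0.016]
force: [4.1, -1.1, 1.8]
width: 0.125
```

```bash
python3 sw.py .8 .7 .6 .5 .4
```

```text
t 16.4833 theta 0.89 r 0.1152 x -0.081 F [ 4.1 -1.1  1.8] w 0.125 zax [-0.011  0.011 -1.   ] head -83.53 j [-1.03  0.47  0.87  2.02 -0.48  0.88 -1.35]
0.8 [-0.03 -0.87  0.57]
0.7 [-0.02 -1.79  1.26]
0.6 [-0.02 -2.63  2.04]
0.5 [-0.01 -3.39  2.91]
0.4 [-0.   -4.05  3.84]
```

arm_command --deltas '[{"xyz":[0,-0.87,0.57],"turn":0,"jaw":255},{"xyz":[0,-1.8,1.26],"turn":0,"jaw":255},{"xyz":[0,-2.63,2.04],"turn":0,"jaw":255},{"xyz":[0,-3.4,2.9],"turn":0,"jaw":255},{"xyz":[0,-4.05,3.84],"turn":0,"jaw":255}]'

```text
clock: 16.9
position: [0.4783, 0.1955, 0.089]
ee_rot: [-3.125, -0.177, 0.015]
force: [3.9, -1.8, 0.9]
width: 0.122
```

```bash
python3 sw.py .3 .2 .1 .04 .0
```

```text
t 16.9 theta 0.39 r 0.1152 x -0.0808 F [ 3.9 -1.8  0.9] w 0.122 zax [-0.01   0.011 -1.   ] head -83.52 j [-1.06  0.54  0.81  2.03 -0.56  0.81 -1.37]
0.3 [-0.04 -0.49  0.91]
0.2 [-0.03 -0.96  1.96]
0.1 [-0.03 -1.32  3.05]
0.04 [-0.02 -1.49  3.72]
0.0 [-0.02 -1.58  4.17]
```

arm_command --deltas '[{"xyz":[0,-0.49,0.91],"turn":0,"jaw":255},{"xyz":[0,-0.96,1.96],"turn":0,"jaw":255},{"xyz":[0,-1.32,3.05],"turn":0,"jaw":255},{"xyz":[0,-1.49,3.7],"turn":0,"jaw":255},{"xyz":[0,-1.56,4.1],"turn":0,"jaw":255}]'

```text
clock: 17.32
position: [0.4764, 0.2118, 0.0471]
ee_rot: [-3.125, -0.177, 0.014]
force: [-1.0, -3.5, 31.6]
width: 0.123
```

```bash
python3 sw.py .0
```

```text
t 17.3167 theta -0.004 r 0.1149 x -0.0809 F [-1.  -3.5 31.6] w 0.123 zax [-0.01   0.011 -1.   ] head -83.53 j [-1.03  0.6   0.74  2.05 -0.63  0.73 -1.34]
0.0 [-0.05  0.01 -0.04]
```

Down on its stops (31 N on the pads/wrist). Release, open, and retreat upward.

arm_command --deltas '[{"xyz":[0,0,-0.05],"turn":0,"jaw":120},{"xyz":[0,0,-0.05],"turn":0,"jaw":120},{"xyz":[0,0,-0.05],"turn":0,"jaw":120},{"xyz":[0,0,-0.05],"turn":0,"jaw":120},{"xyz":[0,0,-0.05],"turn":0,"jaw":120}]'

```text
clock: 17.73
position: [0.4759, 0.2118, 0.0475]
ee_rot: [-3.125, -0.177, 0.016]
force: [-0.1, -0.1, 0.3]
width: 0.435
```

arm_command --deltas '[{"xyz":[0,0,-2],"turn":0,"jaw":120},{"xyz":[0,0,-4],"turn":0,"jaw":120},{"xyz":[0,0,-7],"turn":0,"jaw":120},{"xyz":[-2,0,-10],"turn":0,"jaw":120},{"xyz":[-5,0,-12],"turn":0,"jaw":120}]'

```text
clock: 18.15
position: [0.4299, 0.2047, 0.1702]
ee_rot: [-3.125, -0.174, 0.01]
force: [-0.8, 2.0, 2.3]
width: 0.529
```

arm_command --deltas '[{"xyz":[-2,-2,0],"turn":0,"jaw":120},{"xyz":[-2,-4,0],"turn":0,"jaw":120},{"xyz":[-2,-6,0],"turn":0,"jaw":120},{"xyz":[-2,-6,0],"turn":0,"jaw":120},{"xyz":[-2,-6,0],"turn":0,"jaw":120}]'

```text
clock: 18.57
position: [0.4028, 0.2629, 0.171]
ee_rot: [-3.125, -0.178, 0.01]
force: [-0.2, 0.4, -0.1]
width: 0.532
```

```bash
python3 - <<'E'
from h import *
goto([.4,.2,.2],-83.4)
im=snap('top','t20');crop(im,195,165,325,262,'c22',6)
im=snap('scene','s20');crop(im,270,110,390,210,'c23',6)
snap('wrist','w20')
print(observe()['force'])
E
```

```text
t 18.57 pos [0.4028 0.2629 0.171 ] head -83.47 zax [-0.007   0.0114 -0.9999] w 0.5321 F [-0.2  0.4 -0.1] j7 -1.7 j [-1.41  0.36  0.96  2.04 -0.39  0.93 -1.7 ]
  ->xyz [-1.014  6.186 -2.974] turn -0.07
[ 1.02184861 -1.15824362  0.56845006]
```

View pics/c22.png

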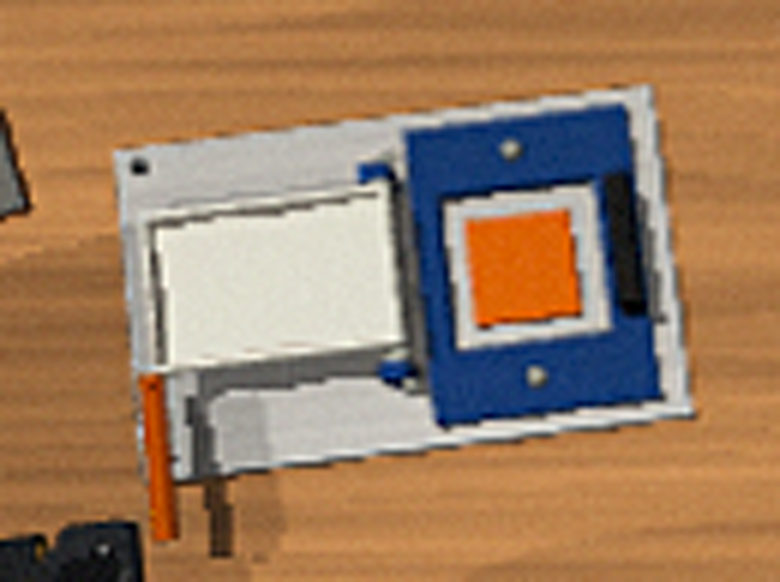

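View pics/c23.png

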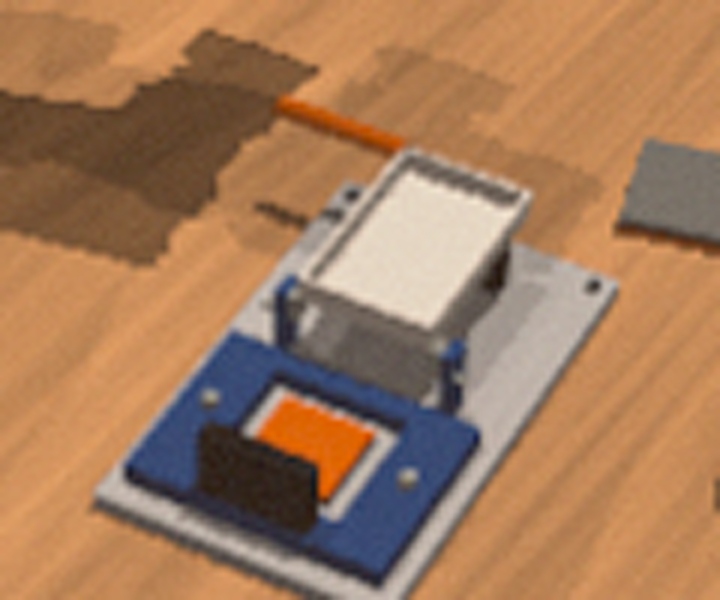

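View pics/w20.png

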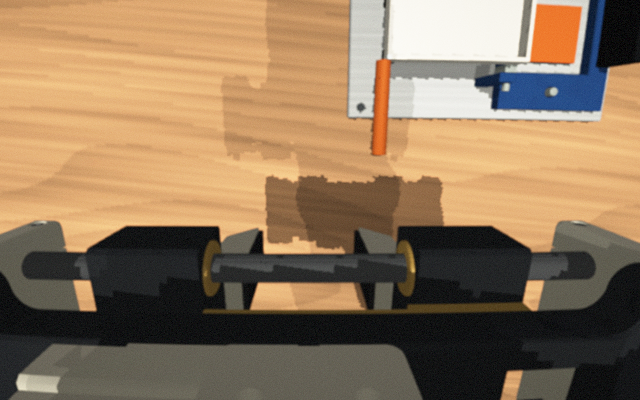

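All conditions look met: the frame is seated over both dowels, the tile is flat with its orange face up and central in the window, the tray is level, and the gripper is clear.

```bash
python3 -c "
from cell import sign_off; print(sign_off())"
```

```text
the job is handed in; nothing more can be done
None
```

The job is handed in, at about 18.7 s on the robot's clock. Hand-in gives no verdict, so what follows is from my own checks.

- **Frame:** I gripped the larger frame by its fin and lowered it over both dowels. I used wrist views of the hole and dowel to correct the last 1–2 mm.
- **Tray and tile:** I pinched the orange bar and swung the tray to about 1.86 rad. The tile toppled into the window, and I laid the tray back on its stops, let go and backed away.
- **Last pictures (top, scene and wrist):**
  - Both dowels show through the frame's holes, and the fin is on the side away from the tray.
  - The tile lies flat and orange side up, near the middle of the window.
  - The tray looks level; from the arm position its tilt when I let go was about 0 rad.
  - The gripper is clear of everything, with only sensor noise on the force reading (about 1 N).
- **Stapler, drawer and dispenser:** I never went near them at their height, but I did not measure their positions again at the end.
- **Disagreements:**
  - The free part of the bar showed its middle near fixture x -72 mm, where -82 mm was stated. I gripped at about -81 mm, which was still well on the bar.
  - My first picture fits of the fixture put the dowels about 2 mm off in y compared with where the frame seated.
  - Setting the tray down pressed with about 32 N, measured at the wrist, on the bar held between the fingers.

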